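# Clear the hardness tester's stage and load a specimen

## Robot

A 6-joint arm with a two-finger parallel gripper is mounted at the origin on the work surface. World frame = base frame: x ahead of the robot, y to its left, z up, the work surface at z = 0. Lengths are in mm, angles in rad, forces in N, time in s.
With the tool pointing down it reaches from about 350 to 925 mm from the base axis. Payload 6.4 kg.
Tool frame: the origin (TCP) lies at the very end of the fingers, on their centre line; the grasp point (between the pads) lies 19 mm behind it (ctrl.tcp_to_grasp is the z of the grasp point in the tool frame, in mm); z points along the fingers, y is the line along which they close (so a half turn about z gives the same grasp; the last joint's range is limited). The gripper opens to 85 mm and grips with 20 to 120 N. Pads are 22 mm wide; open, the fingers measure 114 mm over their backs; the gripper's body (76 mm by 85 mm) begins 54 mm behind the grasp point. The pads swing forward as they close: fully open they stand 13 mm farther back than shut.
Start: joints at [0.987, 0.245, 1.558, -0, 1.339, -0.174], TCP at [258.975, 596.193, 231.29] pointing down, gripper open.
Joint ranges: [-3.13, 3.13], [-1.02, 2.26], [0.13, 2.54], [-0.95, 4.09], [0.21, 2.88], [-2.74, 2.74]. Speed limits (rad/s): [2.57, 2.57, 3.14, 3.14, 3.14, 3.14].

## Interface

Orientations are given as a unit quaternion [x, y, z, w].
In Python, from workcell import ctrl, snapshot, find_in, outline_of gives the robot as it stands.
- The arm moves only by the shell command python3 -m creep 'ROWS' [FORCE]. ROWS is JSON, a list that holds one entry, the list of rows, each a list of 7 numbers: the shift along the tool's x, y, z scaled (see below), then the turn, a rotation vector about the tool's x, y, z scaled (see below), then the opening, from -1 (shut) to 1 (fully open). In form: [[[x, y, z, ax, ay, az, jaw], ...]]. A call has 1 to 20 rows; each row shifts and turns the commanded pose from where the row before left it, along the tool's axes as they then stand; what a row does not reach is not made up. The controller multiplies each number of a shift by 50 cm and each number of a turn by 8 degrees. A row lasts 1/10 s, in which the tool goes at most 50 mm and 8.59 degrees, less where a joint would pass 70% of its speed; a pose out of reach is approached as far as the arm can. A call with a number of a shift or a turn outside -1 to 1 is refused whole. A call with a gripper value outside its range is refused whole. The fingers move at their own pace and stop on an object; FORCE is the grip in N (left out, the last holds). Time passes only in rows, so rows that do not move let the fingers close. It gives the time, the measured TCP pose, the force, the opening and the grip force at its end, in the units of the state.
- ctrl.observe(): the state, without advancing time (a new reading comes with each control period).
- snapshot(name): name is "scene" or "top"; returns a dict with "img" (384x512x3 uint8, blue, green, red), "range_z" (384x512 float32, mm along the optical axis (not along the pixel's ray), 0 where there is no reading), "fx", "fy", "cx", "cy" (pixels), "dist_coeffs" ([k1, k2, p1, p2, k3] as OpenCV has them; the pictures are not rectified), "eye" and "orientation" of the camera in the world. Camera axes: x right, y up, looking along -z (the intrinsics and any distortion apply to the point x, -y, -z); pixel columns grow to the right and rows downward; lengths in mm; the calibration is good to about 2 mm. A picture is of the moment at which its call begins.
- ctrl.close_job(): hands the job in; it is judged then, once.
Trained networks look in a picture, given as the dict that the camera call returned (one of the last four; its "shot" number tells which), for a name from the list of things; names that differ only in an ending like _2 or _b are one class to them, and where a whole thing is asked for, a point or a joint stands for the part that bears it (a point fixed in the world has none). Each returns a list of dicts, best first, with "confidence" (0 to 1); they miss things now and then, are a little off and sometimes report something else, mostly with a low value. They report only what shows in the picture. A call takes as long as a camera call. They do not tell look-alikes from the thing itself.
- find_in(picture, label): "location" ([row, column] in pixels, amid what is visible of it).
- outline_of(picture, label): "region" (384x512 bool, what is visible of it) and "location" ([row, column] in pixels, amid what is visible of it).
The state is a dict: "time_s": time; "qpos": joint angles; "dq": joint speeds; "tau": joint torques, N m; "eef_pos": TCP position; "orientation": TCP orientation; "contact_force": force on the tool from outside, world axes, zero at the start; "wrist_torque": the same for the moment, N m; "gripper_width": finger opening in mm; "gripper_force": force on a finger pad.
Only numpy, scipy, OpenCV 4.12 (cv2) and the standard library are available. Lean on these libraries where they do the work, as an engineer would, in place of code of your own. Each camera call takes 0.05 s, during which the arm holds its last target. There are 200 camera calls.

## Task

Take the scraper block from its rubber pad, sweep every metal chip off the tester's stage plate into the black catch tray along the plate's far edge (the chips are sharp: never touch them with the fingers), and then stand the scraper upright back in the middle of its pad. After that set the specimen sled on the cleaned plate, nose towards the tester's column and notch towards the tray, and slide it along the guideway under the test head, fully home, until the spring detent clicks into its notch. Last, push the load lever on the tester's robot side fully over, away from the robot, and leave the wooden case, the bottle and the spanner alone throughout.

Things in the scene. Friction and masses are not known exactly. Their poses are not given: they have to be found in the camera images.
- tester: Fixed bench hardness tester; origin on the bench under the centre of its stage plate, z up. In its frame (mm): dark steel stage plate x -65..65, y -112..112, top at z 30, long edges open; fence 10 high, 5 thick at y -112; it runs on level (+y) as the guideway's floor; grey column x -50..50, y 270..380, 250 high, on a foot x -65..65, y 270..420, 40 high. Pose and yaw vary
- plate (a point): Centre of the stage plate's top, 30 mm above the bench, axes as the tester's
- tray (a point): Centre of the black catch tray's floor, axes as the tester's. The tray lies along the plate's far (+x) edge: tester x 65..157, y -113..113 mm, floor at z 6, outer wall 40 high, end walls 36 high, no wall above the plate's edge
- home (a point): Where the sled's origin lies when home: tester (0, 185, 30) mm, axes as the tester's. Aluminium guideway, tester frame: channel 59 wide (inner faces x +-29.5), mouth flared to about 80 wide at y 107, straight from y 130, end stop at y 261.5; cheeks 15 high; from y 142 lips overhang it, inner edges x +-24.5, underside 15 and top 20 above the floor
- head (a point): Tip of the indenter, tester (0, 230, 71) mm, 41 above the guideway's floor. Above it a spindle of radius 10 from z 84, radius 21 from z 125, and the head box (96 wide, from y 200 to the column, with a dial in front reaching y 186, underside of the box z 160)
- detent (a joint): Brass spring plunger in the guideway's +x cheek at tester y 231 mm: a ball 16 mm across, tip 5.5 mm into the channel. 0 = out, grows to 0.008 m as pressed back (4 N at 0, plus 400 N/m). The sled's flank presses it about 4 mm back until it drops into the notch (then about 0 to 1.5 mm). Pushing the sled past it takes about 5 to 15 N
- load_lever (a joint): Load lever of the tester, on a grey block 70 (x) by 50 (y) by 25 mm on its robot side; hinge along the tester's y at tester (-125, 165, 22) mm. 0 = leaning 0.5 rad towards -x, grows as it swings over towards +x, 1.0 rad = fully over against its stop, leaning 0.5 rad to +x. Stays where it is left, turns with under 2 N at its knob; starts at 0 to 0.2
- load_lever_tip (a point): Centre of the load lever's black ball knob, radius 13 mm, on a steel rod of radius 5, 90 mm from the hinge
- sled: Loose aluminium specimen sled, 0.35 kg; origin under the centre of its base, z up. Base 56 (x) by 150 (y) by 12 mm, nose at +y tapering from 56 to 40 wide over its last 19, notch 14.5 wide, 8 deep in the +x flank at y 46. Steel specimen disc, diameter 36, 16 high on the base at y 45. Black grip tab 18 (x) by 30 (y), centred at x 0, y -55, z 12 to 66: pinch it along x. Starts flat on the bench
- pad: Fixed black rubber pad 80 (x) by 150 (y) by 4 mm on the bench, the scraper's place; origin under its centre, so its top is at z 4 mm
- scraper: Wooden scraper block with a plastic sole, 0.35 kg; origin under the centre of its sole, z up. Block 60 (x) by 72 (y) by 26 mm (the black sole, lowest 6 mm, is 56 by 72), sweeping faces +x and -x; grip tab on top 20 (x) by 44 (y), from z 26 to z 76: pinch it along x. It starts upright on the pad, y roughly along the pad's
- chip0: Loose curled metal chip about 18 by 12 by 8 mm, 12 g, origin under its centre; starts flat on the stage plate (4 to 7 of the 8 are present)
- chip1: Loose curled metal chip about 18 by 12 by 8 mm, 12 g, origin under its centre; starts flat on the stage plate (4 to 7 of the 8 are present)
- chip2: Loose curled metal chip about 18 by 12 by 8 mm, 12 g, origin under its centre; starts flat on the stage plate (4 to 7 of the 8 are present)
- chip3: Loose curled metal chip about 18 by 12 by 8 mm, 12 g, origin under its centre; starts flat on the stage plate (4 to 7 of the 8 are present)
- chip4: Loose curled metal chip about 18 by 12 by 8 mm, 12 g, origin under its centre; starts flat on the stage plate (4 to 7 of the 8 are present)
- chip5: Loose curled metal chip about 18 by 12 by 8 mm, 12 g, origin under its centre; starts flat on the stage plate (4 to 7 of the 8 are present)
- chip6: Loose curled metal chip about 18 by 12 by 8 mm, 12 g, origin under its centre; starts flat on the stage plate (4 to 7 of the 8 are present)
- chip7: Loose curled metal chip about 18 by 12 by 8 mm, 12 g, origin under its centre; starts flat on the stage plate (4 to 7 of the 8 are present)
- block_case: Bystander: wooden case 85 by 120 by 40 mm, origin under its centre
- oil_bottle: Bystander: white bottle, radius 24, 115 mm high, origin under its centre
- spanner: Bystander: steel spanner lying on the bench, about 170 mm long along its x, origin under its middle
Mind the look-alikes: they are no part of the job. Leave any blue or yellow look-alike of the sled alone.

How it is judged:
By the outcome, as a careful person would: the job done as asked, in the order asked, and still so for the second after the job is handed in, with the robot touching nothing.
Of chip0, chip1, chip2, chip3, chip4, chip5, chip6, chip7 only 4 to 7 are there at a start; the rules pass over those that are not, and their reading is None.
At some moment in a run one of scraper may be knocked a few centimetres aside while the robot is not near it.
Once in a run the grip may slacken for a moment while it holds something.
It also fails if it takes over 192 s, if anything falls off the work surface, if the arm or the gripper's body presses on something with over 40 N, if the wrist force passes 120 N, or if a joint passes its speed limit or range.

## Working session

There is one attempt and no reset: what is moved stays moved. The work goes in short steps, Python scripts to look and compute and a shell command to move; the robot and the scene stay as the last step left them, time stands still between calls to the robot, and variables do not carry over. Pictures are saved under pics/ and viewed, at most 15 in all, crops included, and the job is handed in when it is done.

```bash
ls; mkdir -p pics; cat > h.py <<'E'
import numpy as np, cv2
from scipy.spatial.transform import Rotation as R
from workcell import ctrl, snapshot, find_in, outline_of
def cloud(s):
    """world xyz per pixel (384x512x3), nan where none"""
    K=np.array([[s['fx'],0,s['cx']],[0,s['fy'],s['cy']],[0,0,1]],float)
    v,u=np.mgrid[0:384,0:512]
    p=cv2.undistortPoints(np.stack([u,v],-1).reshape(-1,1,2).astype(float),K,np.array(s['dist_coeffs'],float)).reshape(384,512,2)
    z=s['range_z'].astype(float).copy(); z[z<=0]=np.nan
    c=np.stack([p[...,0]*z,-p[...,1]*z,-z],-1)
    return c@R.from_quat(s['orientation']).as_matrix().T+np.array(s['eye'])
def proj(s,P):
    c=(np.atleast_2d(P)-np.array(s['eye']))@R.from_quat(s['orientation']).as_matrix()
    K=np.array([[s['fx'],0,s['cx']],[0,s['fy'],s['cy']],[0,0,1]],float)
    q=np.stack([c[:,0],-c[:,1],-c[:,2]],-1)
    return cv2.projectPoints(q,np.zeros(3),np.zeros(3),K,np.array(s['dist_coeffs'],float))[0].reshape(-1,2)
def state():
    o=ctrl.observe(); print({k:np.round(o[k],3).tolist() for k in o})
    return o
E
python3 - <<'E'
from h import *
state()
for n in ['top','scene']:
    s=snapshot(n); cv2.imwrite(f'pics/{n}0.png',s['img']); np.save(f'{n}0.npy',cloud(s)); print(n,s['eye'],R.from_quat(s['orientation']).as_matrix().round(2).tolist())
    for l in ['tester','tray','sled','pad','scraper','chip0','block_case','oil_bottle','spanner','load_lever','detent','head']:
        try: print(l,[(np.round(d['location']).tolist(),round(d['confidence'],2)) for d in find_in(s,l)])
        except Exception as e: print(l,e)
E
```

```text
pics
{'time_s': 0.0, 'qpos': [0.987, 0.246, 1.559, -0.0, 1.339, -0.174], 'dq': [-0.0, 0.001, -0.001, 0.0, -0.0, -0.0], 'tau': [-0.001, -42.952, -32.612, -0.0, 0.005, -0.0], 'eef_pos': [258.652, 595.699, 230.167], 'orientation': [0.203, 0.979, -0.001, -0.0], 'contact_force': [-0.351, 0.971, -0.263], 'wrist_torque': [-0.026, -0.007, -0.077], 'gripper_force': 0.0, 'gripper_width': 85.566}
top [ 306.13942607  -54.63933497 1271.1899363 ] [[-0.0, 0.98, -0.19], [-1.0, -0.0, 0.0], [0.0, 0.19, 0.98]]
tester [([184.0, 177.0], 0.6), ([209.0, 292.0], 0.6)]
tray [([181.0, 177.0], 0.79)]
sled [([268.0, 391.0], 0.97), ([298.0, 144.0], 0.83), ([261.0, 257.0], 0.7), ([212.0, 296.0], 0.66), ([288.0, 337.0], 0.65)]
pad [([187.0, 355.0], 0.7)]
scraper [([204.0, 353.0], 0.69), ([118.0, 237.0], 0.28)]
chip0 [([238.0, 160.0], 0.43)]
block_case [([125.0, 301.0], 0.55)]
oil_bottle [([146.0, 368.0], 0.63)]
spanner [([120.0, 234.0], 0.7)]
load_lever []
detent [([240.0, 162.0], 0.69)]
head [([184.0, 177.0], 0.78)]
scene [1109.18727482 -210.05828426  907.97447083] [[0.21, -0.79, 0.57], [0.98, 0.16, -0.14], [0.01, 0.59, 0.81]]
tester [([205.0, 348.0], 0.88)]
tray []
sled [([162.0, 238.0], 0.96), ([155.0, 164.0], 0.85), ([208.0, 216.0], 0.79), ([180.0, 108.0], 0.75), ([126.0, 335.0], 0.67)]
pad [([245.0, 151.0], 0.73)]
scraper [([223.0, 151.0], 0.88)]
chip0 []
block_case [([302.0, 225.0], 0.97)]
oil_bottle []
spanner [([298.0, 309.0], 0.85)]
load_lever []
detent []
head [([201.0, 352.0], 0.68)]
```

View pics/top0.png

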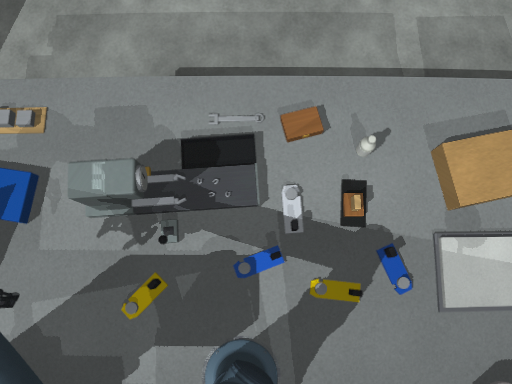

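View pics/scene0.png

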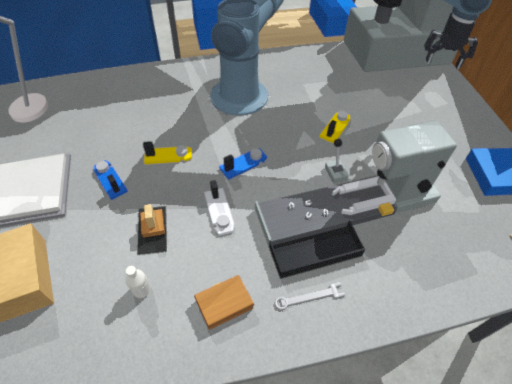

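Top view: five sled-like things. The aluminium one at (292,205) [scene (220,208)] fits the description; blue (260,262) and (395,268) and yellow (143,296) and (337,290) are look-alikes. The tester is at (180,185) with four chips visible near (200..227, 181..193), the scraper on its pad is at (354,203), and the lever is at (165,238).

```bash
python3 - <<'E'
from h import *
import itertools
c=np.load('top0.npy'); im=cv2.imread('pics/top0.png')
def reg(r0,r1,c0,c1,zlo,zhi):
    m=np.zeros((384,512),bool); m[r0:r1,c0:c1]=1
    return m&(c[...,2]>zlo)&(c[...,2]<zhi)
def rect(m,name):
    p=c[m]; k=cv2.minAreaRect(p[:,:2].astype(np.float32)); print(name,len(p),'c',np.round(k[0],1),'size',np.round(k[1],1),'ang',round(k[2],2),'z',np.median(p[:,2]).round(1)); return p
rect(reg(155,225,178,268,26,34),'plate+')
rect(reg(130,170,178,268,-2,14),'trayfloor')
rect(reg(125,170,178,268,32,46),'traywalls')
rect(reg(170,235,335,375,20,34),'scraper top')
rect(reg(170,235,335,375,66,82),'scraper tab')
rect(reg(170,235,335,375,2,8),'pad')
rect(reg(175,240,275,310,8,16),'sled base')
rect(reg(175,240,275,310,22,34),'disc')
rect(reg(175,240,275,310,58,72),'tab')
rect(reg(100,145,270,335,34,46),'case')
rect(reg(125,165,350,385,100,130),'bottle')
rect(reg(155,215,60,140,235,265),'head/col')
rect(reg(215,250,150,190,60,130),'knob')
rect(reg(210,250,150,190,20,30),'leverblock')
# plate long edges per row
for y in range(-60,200,30):
    m=reg(120,230,170,280,26,34)&(abs(c[...,1]-y)<4); print(y,c[m][:,0].min().round(1),c[m][:,0].max().round(1),m.sum())
# chips
m=reg(165,212,185,262,35,60); n,l,st,ce=cv2.connectedComponentsWithStats(m.astype(np.uint8))
for i in range(1,n): print('chip',ce[i].round(1),st[i,4],c[l==i].mean(0).round(1))
cv2.imwrite('pics/crop1.png',cv2.resize(im[120:255,60:320],(780,405),interpolation=cv2.INTER_CUBIC))
E
```

```text
plate+ 2806 c [579.2  78.5] size [164.8 244.5] ang 3.31 z 30.2
trayfloor 2764 c [693.2  66.4] size [291.3 132.4] ang 89.59 z 5.0
traywalls 297 c [675.6  77.4] size [243.6 115.6] ang 89.53 z 36.7
scraper top 278 c [ 507.8 -343.7] size [62.4 71.9] ang 88.62 z 30.1
scraper tab 95 c [ 508.7 -343.5] size [20.6 44.5] ang 86.28 z 79.3
pad 871 c [ 520.5 -354.7] size [125.6 208.9] ang 87.87 z 3.9
sled base 545 c [ 497.  -155.2] size [151.8  61.1] ang 0.03 z 12.4
disc 107 c [ 494.3 -148.2] size [ 34.5 130.5] ang 87.24 z 28.0
tab 65 c [ 443.  -157.3] size [29.7 17.7] ang 1.54 z 65.5
case 965 c [ 770.6 -188.7] size [ 89.1 121.4] ang 14.45 z 40.4
bottle 56 c [ 691.2 -388.6] size [21.2 22.2] ang 65.32 z 114.7
head/col 2598 c [544.8 350.6] size [101.2 188.1] ang 4.76 z 250.0
knob 79 c [397.9 222.8] size [32.6 24.3] ang 28.75 z 114.6
leverblock 280 c [442.  228.7] size [ 98.7 107.1] ang 0.15 z 25.6Traceback (most recent call last):
  File "<stdin>", line 25, in <module>
    return umr_minimum(a, axis, None, out, keepdims, initial, where)
ValueError: zero-size array to reduction operation minimum which has no identity
```

```bash
cat > fit.py <<'E'
from h import *
from scipy.optimize import differential_evolution as DE
def tester(c):
    P=c.reshape(-1,3); P=P[np.isfinite(P).all(1)]
    P=P[(P[:,0]>430)&(P[:,0]<760)&(P[:,1]>-100)&(P[:,1]<240)]
    def cost(v):
        q=(P[:,:2]-v[:2])@np.array([[np.cos(v[2]),-np.sin(v[2])],[np.sin(v[2]),np.cos(v[2])]])
        x,y=q.T; zm=np.zeros(len(q))
        zm[(abs(x)<65)&(abs(y)<112)]=30
        zm[(abs(x)<65)&(y<-107)&(y>-112)]=40
        zm[(x>65)&(x<157)&(abs(y)<113)]=6
        zm[(x>153)&(x<157)&(abs(y)<113)]=40
        use=(y<105)&(y>-170)&(x<200)&(x>-110)
        return (np.minimum(abs(P[:,2]-zm),15)*use).sum()/use.sum()
    r=DE(cost,[(530,600),(40,120),(-.05,.2)],seed=1,tol=1e-8,popsize=25); return r.x,r.fun
def T(v,p): # tester->world
    p=np.atleast_2d(p).astype(float).copy(); a=v[2]; m=np.array([[np.cos(a),-np.sin(a)],[np.sin(a),np.cos(a)]])
    p[:,:2]=p[:,:2]@m.T+v[:2]; return p
def Ti(v,p):
    p=np.atleast_2d(p).astype(float).copy(); a=v[2]; m=np.array([[np.cos(a),-np.sin(a)],[np.sin(a),np.cos(a)]])
    p[:,:2]=(p[:,:2]-v[:2])@m; return p
E
python3 - <<'E'
from fit import *
import cv2
res={}
for n in ['top','scene']:
    c=np.load(n+'0.npy'); v,f=tester(c); res[n]=v; print(n,np.round(v,3),round(f,2),'yaw deg',np.degrees(v[2]).round(2))
    q=Ti(v,c.reshape(-1,3)).reshape(c.shape)
    m=(abs(q[...,0])<62)&(abs(q[...,1])<104)&(q[...,2]>33.5)&(q[...,2]<50)
    k,l,st,ce=cv2.connectedComponentsWithStats(m.astype(np.uint8))
    for i in range(1,k): print(' chip px',ce[i].round(),st[i,4],'tester',q[l==i].mean(0).round(1))
    # checks
    m=(q[...,2]>240)&(q[...,2]<258)&(abs(q[...,1]-325)<60); print(' column x range',np.nanpercentile(q[m][:,0],[2,98]).round(1),' y',np.nanpercentile(q[m][:,1],[2,98]).round(1))
    m=(q[...,2]>60)&(q[...,2]<140)&(q[...,0]<-90)&(abs(q[...,1]-165)<40); print(' knob',q[m].mean(0).round(1), q[m].min(0).round(1),q[m].max(0).round(1))
    m=(abs(q[...,2]-50)<4)&(q[...,1]>145)&(q[...,1]<190)&(abs(q[...,0])<70); print(' lips',np.percentile(q[m][:,0],[1,99]).round(1))
np.save('tester.npy',res['top'])
c=np.load('scene0.npy')
for nm,(cx,cy,r,zl,zh) in dict(scr_tab=(508,-344,50,70,90),scr_top=(508,-344,55,22,36),sled_tab=(443,-157,40,58,72),disc=(545,-152,35,22,34),sled=(497,-155,95,8,16),case=(770,-189,90,34,46)).items():
    m=(np.hypot(c[...,0]-cx,c[...,1]-cy)<r)&(c[...,2]>zl)&(c[...,2]<zh); k=cv2.minAreaRect(c[m][:,:2].astype(np.float32)); print(nm,np.round(k[0],1),np.round(k[1],1),round(k[2],1),np.median(c[m][:,2]).round(1))
c=np.load('top0.npy')
m=(np.hypot(c[...,0]-545,c[...,1]+152)<35)&(c[...,2]>22)&(c[...,2]<34);k=cv2.minAreaRect(c[m][:,:2].astype(np.float32)); print('disc top',np.round(k[0],1),np.round(k[1],1))
im=cv2.imread('pics/top0.png')
cv2.imwrite('pics/crop1.png',cv2.resize(im[125:245,130:400],(800,356),interpolation=cv2.INTER_CUBIC))
E
```

```text
top [5.67915e+02 6.45090e+01 7.00000e-02] 2.75 yaw deg 4.03
 chip px [210. 167.] 1 tester [59.7 30.9 33.6]
 chip px [232. 167.] 1 tester [ 53.9 -37.7  36.7]
 chip px [235. 166.] 1 tester [ 57.3 -47.1  33.5]
 chip px [241. 167.] 3 tester [ 52.4 -66.6  34.4]
 chip px [247. 166.] 1 tester [ 54.4 -84.4  34.1]
 chip px [250. 168.] 3 tester [ 47.1 -94.3  34.9]
 chip px [193. 168.] 1 tester [60.3 84.1 33.5]
 chip px [198. 168.] 1 tester [58.4 68.1 36.5]
 chip px [201. 169.] 1 tester [55.2 59.2 33.9]
 chip px [205. 168.] 1 tester [57.  46.4 35.9]
 chip px [209. 169.] 1 tester [53.3 34.3 34.1]
 chip px [219. 169.] 1 tester [51.2  3.2 33.7]
 chip px [222. 170.] 6 tester [45.3 -7.5 34.7]
 chip px [236. 169.] 5 tester [ 46.5 -49.6  34.7]
 chip px [244. 168.] 2 tester [ 46.7 -76.1  35. ]
 chip px [253. 168.] 1 tester [  46.7 -102.6   33.9]
 chip px [191. 171.] 7 tester [49.4 89.2 34.6]
 chip px [196. 170.] 3 tester [52.1 75.  33.9]
 chip px [206. 170.] 2 tester [49.1 42.3 34.2]
 chip px [215. 171.] 1 tester [45.4 15.9 34.9]
 chip px [228. 170.] 1 tester [ 45.5 -24.7  35.5]
 chip px [232. 171.] 1 
[... 13563 characters left out ...]
9]
 chip px [274. 235.] 1 tester [ 51.1 -92.7  34.9]
 chip px [280. 236.] 2 tester [ 56.  -78.8  33.9]
 chip px [276. 236.] 1 tester [ 55.1 -88.3  34.1]
 chip px [273. 239.] 1 tester [ 61.5 -98.8  33.9]
 chip px [275. 238.] 1 tester [ 60.3 -92.9  34.4]
 column x range [-44.3  48.9]  y [267.8 379.2]
 knob [-152.7  169.6   97.7] [-278.8  157.6   60.4] [-133.6  204.6  120. ]
 lips [-46.5  45.1]
scr_tab [ 510.1 -347.3] [44.3 20.5] 0.7 80.0
scr_top [ 509.6 -347.4] [62.  76.1] 89.9 30.7
sled_tab [ 445.4 -162.7] [30.8 17.7] 4.0 66.4
disc [ 543.5 -155.9] [33.  33.5] 80.4 28.9
sled [ 498.9 -158.3] [151.9  56.2] 4.4 13.1
case [ 772.1 -192.2] [ 87.9 119.5] 15.6 40.6
disc top [ 542.9 -150.2] [33.1 33.5]
```

View pics/crop1.png

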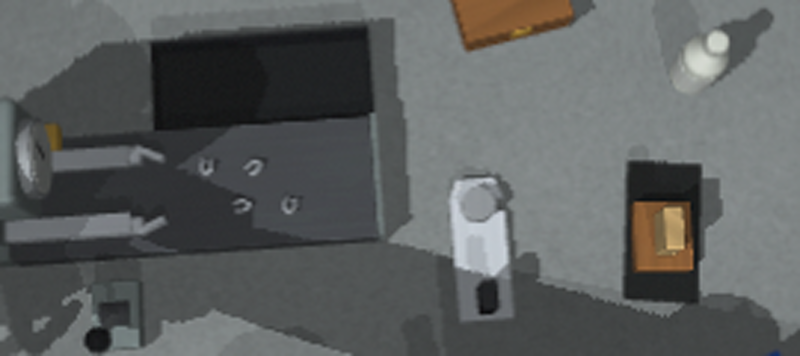

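Chips visible (top crop): 4 at about (200,181), (216,181), (212,194), (228,194). The silver sled with its nose disc up is at (292,205), and the scraper stands on its pad. The crop confirms that the silver one is the specimen sled.

```bash
cat > go.py <<'E'
import sys
from fit import *
def pose():
    o=ctrl.observe(); M=R.from_quat(o['orientation']).as_matrix(); return o,M
def need(x,y,z,ang=None):
    """units along tool axes (before the turn / after the turn) to the world target"""
    o,M=pose(); d=np.array([x,y,z],float)-o['eef_pos']
    a0=np.degrees(np.arctan2(M[1,1],M[0,1])); 
    print('now',np.round(o['eef_pos'],1),'ang',round(a0,1),'tilt',np.round(M[2,:2],3),'d',d.round(1))
    a=a0 if ang is None else ang; t=(a-a0+180)%360-180
    print('turn az units',round(-t/8,3)); a=np.radians(a)
    M2=np.array([[-np.sin(a),np.cos(a),0],[np.cos(a),np.sin(a),0],[0,0,-1]])
    print('shift units now',np.round(d@M/500,4),'after turn',np.round(d@M2/500,4))
if __name__=='__main__':
    a=[float(v) for v in sys.argv[1:]]
    o=state() if 0 else None
    need(*a)
E
python3 - <<'E'
from h import *
for n in ['top','scene']:
    c=np.load(n+'0.npy'); im=cv2.imread(f'pics/{n}0.png').astype(int)
    m=(im.max(-1)<60)&(np.hypot(c[...,0]-510,c[...,1]+346)<100)&(c[...,2]<12)
    m=cv2.morphologyEx(m.astype(np.uint8),cv2.MORPH_OPEN,np.ones((2,2),np.uint8))>0
    k,l,st,ce=cv2.connectedComponentsWithStats(m.astype(np.uint8)); print([ (s[4],np.round(cc)) for s,cc in zip(st[1:],ce[1:])])
    r=cv2.minAreaRect(c[m][:,:2].astype(np.float32)); print(n,np.round(r[0],1),np.round(r[1],1),round(r[2],1))
E
python3 go.py 509.4 -345.4 230 90
python3 -m creep '[[[0,0,0,0,0,-1,1],[0,0,0,0,0,-1,1],[0,0,0,0,0,-0.93,1],[-0.02,-0.08,0,0,0,0,1],[-0.02,-0.08,0,0,0,0,1],[-0.02,-0.08,0,0,0,0,1],[-0.02,-0.08,0,0,0,0,1],[-0.02,-0.08,0,0,0,0,1],[-0.02,-0.08,0,0,0,0,1],[-0.02,-0.08,0,0,0,0,1],[-0.02,-0.08,0,0,0,0,1],[-0.02,-0.08,0,0,0,0,1],[-0.02,-0.08,0,0,0,0,1],[-0.02,-0.08,0,0,0,0,1],[-0.02,-0.08,0,0,0,0,1],[-0.02,-0.08,0,0,0,0,1],[-0.02,-0.08,0,0,0,0,1],[-0.02,-0.08,0,0,0,0,1],[-0.02,-0.08,0,0,0,0,1],[-0.02,-0.08,0,0,0,0,1]]]'; python3 go.py 509.4 -345.4 230 90
```

```text
[(np.int32(359), array([356., 189.])), (np.int32(284), array([353., 221.]))]
top [ 513.1 -353.3] [ 79.6 148.8] 82.8
[(np.int32(318), array([153., 242.]))]
scene [ 560.7 -353.4] [85.2 50.5] 70.1
now [259.  596.2 231.3] ang 66.5 tilt [-0.  0.] d [ 250.4 -941.6   -1.3]
turn az units -2.935
shift units now [-1.2096 -1.5278  0.0026] after turn [-0.5008 -1.8832  0.0026]
time_s: 3.3
eef_pos: [428.7, -85.8, 231.6]
orientation: [0.001, 1.0, -0.0, 0.0]
contact_force: [0.7, 0.2, 0.5]
gripper_width: 85.7
gripper_force: 0.0
now [428.7 -85.8 231.6] ang 89.9 tilt [-0.001 -0.   ] d [  80.7 -259.6   -1.6]
turn az units -0.009
shift units now [-0.1621 -0.5191  0.0036] after turn [-0.1615 -0.5193  0.0033]
```

```bash
python3 -m creep '[[[-0.02,-0.065,0,0,0,0,1],[-0.02,-0.065,0,0,0,0,1],[-0.02,-0.065,0,0,0,0,1],[-0.02,-0.065,0,0,0,0,1],[-0.02,-0.065,0,0,0,0,1],[-0.02,-0.065,0,0,0,0,1],[-0.02,-0.065,0,0,0,0,1],[-0.02,-0.065,0,0,0,0,1],[0,0,0.05,0,0,0,1],[0,0,0.05,0,0,0,1],[0,0,0.04,0,0,0,1]]]'
cat > scr.py <<'E'
from h import *
def tabs(cx,cy,r,zl,zh,names=('top','scene')):
    for n in names:
        s=snapshot(n); c=cloud(s); cv2.imwrite(f'pics/last_{n}.png',s['img']); np.save(f'last_{n}.npy',c)
        m=(np.hypot(c[...,0]-cx,c[...,1]-cy)<r)&(c[...,2]>zl)&(c[...,2]<zh)
        if m.sum()>5:
            k=cv2.minAreaRect(c[m][:,:2].astype(np.float32)); print(n,m.sum(),np.round(k[0],1),np.round(k[1],1),round(k[2],1),np.median(c[m][:,2]).round(1))
E
python3 - <<'E'
from scr import *
tabs(509,-345,60,70,84); tabs(509,-345,60,22,36)
E
python3 go.py 509.4 -345.4 42 89
```

```text
time_s: 4.4
eef_pos: [508.0, -344.0, 159.7]
orientation: [0.001, 1.0, 0.0, -0.0]
contact_force: [0.2, -0.3, -0.1]
gripper_width: 85.3
gripper_force: 0.0
scene 123 [ 509.4 -347.5] [46.5 20.8] 0.5 79.9
scene 385 [ 510.2 -347.3] [61.6 73.8] 89.4 30.5
now [ 508.4 -344.   161.7] ang 90.0 tilt [-0. -0.] d [   1.    -1.4 -119.7]
turn az units 0.12
shift units now [-0.0019 -0.0027  0.2393] after turn [-0.002  -0.0027  0.2393]
```

Scraper is still there. Descend and grip.

```bash
python3 -m creep '[[[-0.002,-0.003,0.05,0,0,0,1],[0,0,0.05,0,0,0,1],[0,0,0.05,0,0,0,1],[0,0,0.05,0,0,0,1],[0,0,0.036,0,0,0,1],[0,0,0,0,0,0,-1],[0,0,0,0,0,0,-1],[0,0,0,0,0,0,-1],[0,0,0,0,0,0,-1],[0,0,0,0,0,0,-1],[0,0,0,0,0,0,-1],[0,0,0,0,0,0,-1],[0,0,0,0,0,0,-1]]]' 80; python3 go.py 509.4 -345.4 42 89
```

```text
time_s: 5.9
eef_pos: [510.2, -346.5, 45.0]
orientation: [0.0, 1.0, -0.001, 0.001]
contact_force: [-0.7, -1.1, 6.4]
gripper_width: 19.0
gripper_force: 79.4
now [ 510.2 -346.5   45. ] ang 90.0 tilt [-0.002 -0.002] d [-0.8  1.1 -3. ]
turn az units 0.119
shift units now [0.0017 0.0023 0.0061] after turn [0.0017 0.0023 0.0061]
```

```bash
python3 -m creep '[[[0,0,-0.04,0,0,0,-1],[0,0,-0.06,0,0,0,-1],[0,0,-0.06,0,0,0,-1],[0,0,-0.06,0,0,0,-1],[0,0,-0.05,0,0,1,-1],[0,0,0,0,0,1,-1],[0,0,0,0,0,1,-1],[0,0,0,0,0,1,-1],[0,0,0,0,0,1,-1],[0,0,0,0,0,1,-1],[0,0,0,0,0,1,-1],[0,0,0,0,0,1,-1],[0,0,0,0,0,1,-1],[0,0,0,0,0,1,-1],[0,0,0,0,0,0.75,-1]]]'
python3 - <<'E'
from go import *
v=np.array([566.9,62.2,.07]); np.save('tester.npy',v)
for p in [(-86,-8),(55,-8),(-86,52),(55,52)]: print(p,T(v,[(*p,0)])[0,:2].round(1))
p=T(v,[(-86,-8,0)])[0]; need(p[0],p[1],180,4.0)
E
```

```text
time_s: 7.4
eef_pos: [508.6, -344.7, 177.0]
orientation: [0.684, 0.729, 0.0, -0.001]
contact_force: [-0.2, -0.5, -3.1]
gripper_width: 19.3
gripper_force: 78.7
(-86, -8) [481.7  48.2]
(55, -8) [622.3  58.1]
(-86, 52) [477.5 108.1]
(55, 52) [618.1 117.9]
now [ 508.6 -344.7  177. ] ang 3.7 tilt [ 0.002 -0.002] d [-27.  392.9   3. ]
turn az units -0.04
shift units now [ 0.7877 -0.0034 -0.0044] after turn [ 0.7877  0.001  -0.006 ]
```

```bash
python3 -m creep '[[[0.04,0,0,0,0,0,-1],[0.07,0,0,0,0,0,-1],[0.07,0,0,0,0,0,-1],[0.07,0,0,0,0,0,-1],[0.07,0,0,0,0,0,-1],[0.07,0,0,0,0,0,-1],[0.07,0,0,0,0,0,-1],[0.07,0,0,0,0,0,-1],[0.07,0,0,0,0,0,-1],[0.07,0,0,0,0,0,-1],[0.07,0,0,0,0,0,-1],[0.048,0,0,0,0,0,-1],[0,0,0.05,0,0,0,-1],[0,0,0.05,0,0,0,-1],[0,0,0.05,0,0,0,-1]]]'
python3 - <<'E'
from go import *
import scr
for n in ['top','scene']:
    s=snapshot(n); c=cloud(s); im=s['img']; cv2.imwrite(f'pics/{n}1.png',im)
    m=(im.max(-1)<60)&(np.hypot(c[...,0]-513,c[...,1]+350)<110)&(c[...,2]<12)
    m=cv2.morphologyEx(m.astype(np.uint8),cv2.MORPH_OPEN,np.ones((3,3),np.uint8))>0
    r=cv2.minAreaRect(c[m][:,:2].astype(np.float32)); p=c[m][:,:2]; e,w=np.linalg.eigh(np.cov(p.T)); print(n,m.sum(),np.round(r[0],1),np.round(r[1],1),round(r[2],1),'mean',p.mean(0).round(1),'axis deg',np.degrees(np.arctan(w[1,1]/w[0,1])).round(2))
    # scraper tab / block while held
    m=(np.hypot(c[...,0]-482,c[...,1]-48)<60)
    for lo,hi in [(74,90),]:
        k=m&(c[...,2]>lo)&(c[...,2]<hi); print(k.sum(),c[k].mean(0).round(1) if k.any() else '')
a=cv2.imread('pics/top1.png')[120:250,120:320]; b=cv2.imread('pics/scene1.png')[140:270,200:400]
cv2.imwrite('pics/v1.png',cv2.resize(np.hstack([a,b]),(800,260),interpolation=cv2.INTER_CUBIC))
p=T(np.load('tester.npy'),[(-86,-8,0)])[0]; need(p[0],p[1],70,4.0)
E
```

```text
time_s: 8.9
eef_pos: [481.2, 48.1, 101.8]
orientation: [0.682, 0.731, -0.0, -0.0]
contact_force: [-0.2, 0.0, -3.5]
gripper_width: 18.5
gripper_force: 78.9
top 1184 [ 517.5 -350.5] [ 83.5 152.4] 86.3 mean [ 515.3 -348.6] axis deg -3.69
6 [457.9  14.5  82.8]
scene 1124 [ 516.9 -351.4] [ 73.6 148.6] 87.4 mean [ 518.9 -350.9] axis deg 0.32
308 [489.3  41.2  82.6]
now [478.1  48.2  99. ] ang 4.0 tilt [ 0.002 -0.01 ] d [  3.6  -0.  -29. ]
turn az units -0.004
shift units now [-0.0007  0.0077  0.058 ] after turn [-0.0006  0.0071  0.0581]
```

View pics/v1.png

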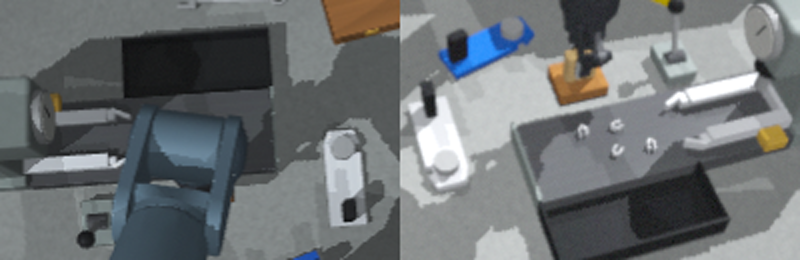

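Four chips show on the plate: scene crop (582,130), (616,125), (617,150), (651,144). The scraper is held behind them near the plate's robot side. Sweep the first strip.

```bash
python3 -m creep '[[[0,0,0.04,0,0,0,-1],[0,0,0.02,0,0,0,-1],[0,0,0.007,0,0,0,-1],[0,0.01,0,0,0,0,-1],[0,0.02,0,0,0,0,-1],[0,0.02,0,0,0,0,-1],[0,0.02,0,0,0,0,-1],[0,0.02,0,0,0,0,-1],[0,0.02,0,0,0,0,-1],[0,0.02,0,0,0,0,-1],[0,0.02,0,0,0,0,-1],[0,0.02,0,0,0,0,-1],[0,0.02,0,0,0,0,-1]]]'
python3 -m creep '[[[0,0.02,0,0,0,0,-1],[0,0.02,0,0,0,0,-1],[0,0.02,0,0,0,0,-1],[0,0.02,0,0,0,0,-1],[0,0.02,0,0,0,0,-1],[0,0,0,0,0,0,-1],[0,0,0,0,0,0,-1]]]'
python3 - <<'E'
from go import *
s=snapshot('scene'); cv2.imwrite('pics/scene2.png',s['img']); cv2.imwrite('pics/v2.png',cv2.resize(s['img'][140:280,220:420],(600,420),interpolation=cv2.INTER_CUBIC))
c=cloud(s); v=np.load('tester.npy'); q=Ti(v,c.reshape(-1,3)).reshape(c.shape)
o,M=pose(); print(np.round(o['eef_pos'],1),Ti(v,[o['eef_pos']]).round(1))
e=o['eef_pos']; m=(np.hypot(c[...,0]-e[0],c[...,1]-e[1])<60)&(abs(c[...,2]-57.5)<4)
k=cv2.minAreaRect(c[m][:,:2].astype(np.float32)); print(m.sum(),np.round(k[0],1),np.round(k[1],1),round(k[2],1))
E
```

```text
time_s: 10.3
eef_pos: [577.4, 54.1, 71.1]
orientation: [0.682, 0.731, -0.001, -0.0]
contact_force: [-11.5, -1.0, 8.4]
gripper_width: 19.0
gripper_force: 80.9
time_s: 11.0
eef_pos: [629.0, 57.5, 71.2]
orientation: [0.682, 0.731, 0.002, 0.002]
contact_force: [1.1, 0.6, 0.5]
gripper_width: 19.1
gripper_force: 79.9
[628.7  57.5  71.2] [[61.4 -9.  71.2]]
304 [629.3  56.4] [60.7 73.4] 2.8
```

View pics/v2.png

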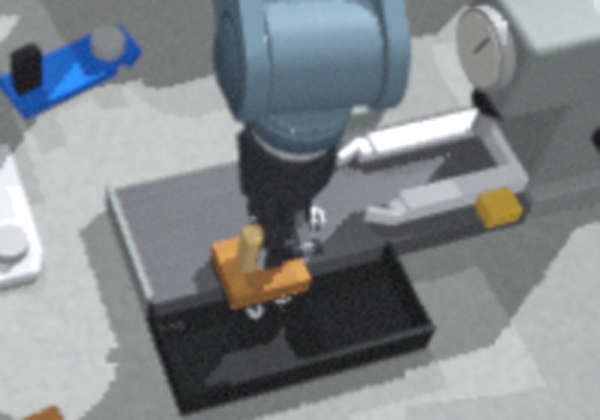

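```bash
python3 -m creep '[[[0,0,-0.04,0,0,0,-1],[0,0,-0.06,0,0,0,-1],[0,-0.05,0,0,0,0,-1],[0.02,-0.06,0,0,0,0,-1],[0.02,-0.06,0,0,0,0,-1],[0.03,-0.06,0,0,0,0,-1],[0.03,-0.06,0,0,0,0,-1],[0.02,-0.01,0,0,0,0,-1],[0,0,0,0,0,0,-1]]]'
cat > chips.py <<'E'
from go import *
def chips(tag):
    s=snapshot('scene'); im=s['img']; c=cloud(s); v=np.load('tester.npy'); q=Ti(v,c.reshape(-1,3)).reshape(c.shape)
    g=im.astype(int).min(-1)
    on=(abs(q[...,0])<70)&(q[...,1]>-106)&(q[...,1]<125)&(abs(q[...,2]-32)<12)&(g>135)
    tr=(q[...,0]>66)&(q[...,0]<150)&(abs(q[...,1])<112)&(q[...,2]<25)&(g>70)
    for nm,m in [('plate',on),('tray',tr)]:
        k,l,st,ce=cv2.connectedComponentsWithStats(m.astype(np.uint8),connectivity=8)
        print(nm,[(ce[i].round().tolist(),int(st[i,4]),q[l==i].mean(0).round().tolist()) for i in range(1,k) if st[i,4]>4])
    cv2.imwrite(f'pics/{tag}.png',cv2.resize(im[140:280,220:420],(600,420),interpolation=cv2.INTER_CUBIC))
    o,M=pose(); print('tester TCP',Ti(v,[o['eef_pos']]).round(1))
E
python3 - <<'E'
from chips import *
np.save('tester.npy',np.array([565.8,61.2,.07])); chips('v3')
E
```

```text
time_s: 11.95
eef_pos: [471.3, 107.9, 118.9]
orientation: [0.682, 0.732, -0.001, -0.001]
contact_force: [-0.1, -0.1, -3.2]
gripper_width: 19.2
gripper_force: 79.5
plate [([324.0, 187.0], 11, [-64.0, 99.0, 32.0]), ([312.0, 190.0], 13, [-64.0, 62.0, 31.0]), ([334.0, 192.0], 15, [-38.0, 118.0, 37.0]), ([274.0, 199.0], 14, [-64.0, -57.0, 31.0]), ([259.0, 203.0], 5, [-64.0, -100.0, 30.0]), ([311.0, 204.0], 31, [-16.0, 37.0, 34.0]), ([342.0, 209.0], 39, [22.0, 117.0, 34.0]), ([325.0, 211.0], 30, [17.0, 69.0, 34.0]), ([321.0, 224.0], 7, [53.0, 42.0, 31.0])]
tray [([313.0, 238.0], 38, [76.0, 12.0, 10.0]), ([309.0, 249.0], 114, [103.0, -10.0, 8.0]), ([306.0, 255.0], 5, [117.0, -25.0, 7.0]), ([307.0, 262.0], 5, [137.0, -29.0, 7.0])]
tester TCP [[-89.6  52.5 119.5]]
```

View pics/v3.png

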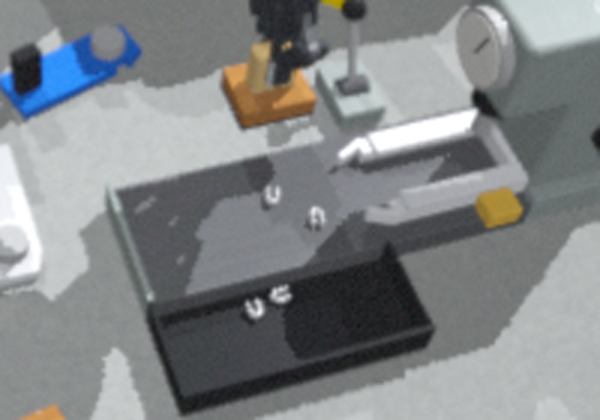

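Two chips are in the tray, (255,308) and (282,295), and two are left on the plate, (272,195) and (317,217). Sweep the second strip at tester y≈52.

```bash
python3 -m creep '[[[0,0,0.06,0,0,0,-1],[0,0,0.03,0,0,0,-1],[0,0,0.01,0,0,0,-1],[0,0.01,0,0,0,0,-1],[0,0.02,0,0,0,0,-1],[0,0.02,0,0,0,0,-1],[0,0.02,0,0,0,0,-1],[0,0.02,0,0,0,0,-1],[0,0.02,0,0,0,0,-1],[0,0.02,0,0,0,0,-1],[0,0.02,0,0,0,0,-1],[0,0.02,0,0,0,0,-1],[0,0.02,0,0,0,0,-1]]]'
python3 -m creep '[[[0,0.02,0,0,0,0,-1],[0,0.02,0,0,0,0,-1],[0,0.02,0,0,0,0,-1],[0,0.02,0,0,0,0,-1],[0,0.02,0,0,0,0,-1],[0,0,0,0,0,0,-1],[0,0,0,0,0,0,-1],[0,0,-0.05,0,0,0,-1],[0,0,-0.06,0,0,0,-1],[-0.02,-0.05,-0.03,0,0,0,-1],[-0.06,-0.05,-0.03,0,0,0,-1],[-0.07,-0.05,0,0,0,0,-1],[-0.07,-0.05,0,0,0,0,-1],[-0.07,-0.05,0,0,0,0,-1],[-0.07,0,0,0,0,0,-1],[-0.07,0,0,0,0,0,-1],[0,0,0,0,0,0,-1]]]'
python3 - <<'E'
from chips import *
chips('v4')
E
```

```text
time_s: 13.3
eef_pos: [568.8, 113.0, 71.1]
orientation: [0.682, 0.731, -0.001, -0.001]
contact_force: [-8.3, 0.4, 11.6]
gripper_width: 19.0
gripper_force: 81.7
time_s: 15.0
eef_pos: [507.4, -109.5, 154.5]
orientation: [0.684, 0.73, -0.0, 0.0]
contact_force: [-0.3, 0.6, -2.7]
gripper_width: 19.2
gripper_force: 80.0
plate [([285.0, 202.0], 138, [-48.0, -28.0, 31.0]), ([334.0, 192.0], 15, [-38.0, 118.0, 37.0]), ([343.0, 210.0], 27, [27.0, 119.0, 35.0])]
tray [([331.0, 231.0], 20, [72.0, 67.0, 17.0]), ([313.0, 238.0], 37, [76.0, 12.0, 10.0]), ([323.0, 237.0], 33, [81.0, 40.0, 10.0]), ([305.0, 243.0], 46, [83.0, -15.0, 9.0]), ([311.0, 250.0], 18, [109.0, -5.0, 7.0]), ([314.0, 258.0], 23, [133.0, -6.0, 6.0]), ([308.0, 260.0], 9, [132.0, -25.0, 7.0])]
tester TCP [[ -70.3 -164.2  154.2]]
```

View pics/v4.png

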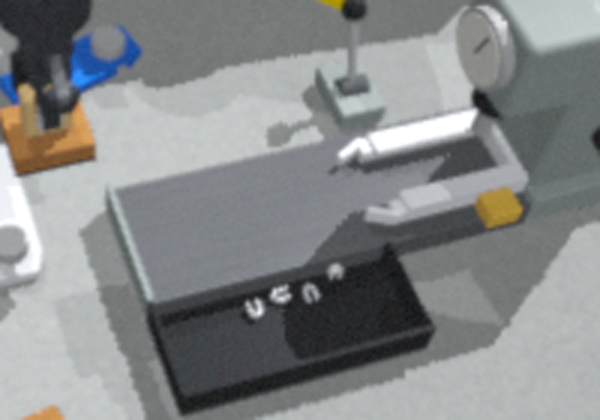

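The plate is clear: all four chips lie in the tray at (255,308), (281,295), (311,292) and (336,270). Now take the scraper back to its pad.

```bash
python3 -m creep '[[[-0.04,0,0,0,0,0,-1],[-0.065,-0.002,0,0,0,0,-1],[-0.065,-0.002,0,0,0,0,-1],[-0.065,-0.002,0,0,0,0,-1],[-0.065,-0.002,0,0,0,0,-1],[-0.065,-0.002,0,0,0,0,-1],[-0.065,-0.002,0,0,0,0,-1],[-0.05,-0.002,0,0,0,0,-1],[0,0,0,0,0,-1,-1],[0,0,0,0,0,-1,-1],[0,0,0,0,0,-1,-1],[0,0,0,0,0,-1,-1],[0,0,0,0,0,-1,-1],[0,0,0,0,0,-1,-1],[0,0,0,0,0,-1,-1],[0,0,0,0,0,-1,-1],[0,0,0,0,0,-1,-1],[0,0,0,0,0,-1,-1],[0,0,0,0,0,-0.6,-1],[0,0,0,0,0,0,-1]]]'
python3 - <<'E'
from go import *
need(517,-350,44.5,89)
s=snapshot('scene'); c=cloud(s); e=np.array([517,-350]); 
m=(np.hypot(c[...,0]-e[0],c[...,1]-e[1])<62)&(abs(c[...,2]-141)<7)
k=cv2.minAreaRect(c[m][:,:2].astype(np.float32)); print(m.sum(),np.round(k[0],1),np.round(k[1],1),round(k[2],1),np.median(c[m][:,2]))
im=s['img']; m=(im.max(-1)<60)&(np.hypot(c[...,0]-513,c[...,1]+350)<110)&(c[...,2]<12)
print(m.sum(), c[m].min(0).round(),c[m].max(0).round())
E
```

```text
time_s: 17.05
eef_pos: [517.4, -344.3, 153.8]
orientation: [0.01, 1.0, 0.001, -0.001]
contact_force: [-0.6, 0.7, -3.3]
gripper_width: 19.0
gripper_force: 80.0
now [ 517.4 -344.3  153.8] ang 88.8 tilt [0.001 0.002] d [  -0.4   -5.7 -109.3]
turn az units -0.022
shift units now [ 2.000e-04 -1.170e-02  2.186e-01] after turn [ 0.0005 -0.0114  0.2186]
347 [ 517.5 -343.7] [58.6 72.8] 87.7 139.58067502001165
725 [ 474. -393.    0.] [ 592. -313.    9.]
```

```bash
python3 -m creep '[[[0,-0.0115,0.04,0,0,0,-1],[0,0,0.06,0,0,0,-1],[0,0,0.06,0,0,0,-1],[0,0,0.04,0,0,0,-1],[0,0,0.015,0,0,0,-1],[0,0,0.006,0,0,0,-1],[0,0,0,0,0,0,-1],[0,0,0,0,0,0,1],[0,0,0,0,0,0,1],[0,0,0,0,0,0,1],[0,0,0,0,0,0,1],[0,0,0,0,0,0,1],[0,0,0,0,0,0,1],[0,0,-0.05,0,0,0,1],[0,0,-0.06,0,0,0,1],[0,0,-0.06,0,0,0,1],[0,0,-0.06,0,0,0,1],[0,0,0,0,0,0,1]]]'
python3 - <<'E'
from go import *
need(444,-160,160,-86)
E
```

```text
time_s: 18.9
eef_pos: [519.6, -353.8, 164.9]
orientation: [0.011, 1.0, -0.003, 0.004]
contact_force: [0.1, 0.0, 0.3]
gripper_width: 85.6
gripper_force: 0.0
now [ 519.6 -353.8  164.9] ang 88.8 tilt [-0.007 -0.007] d [-75.6 193.8  -4.9]
turn az units 21.845
shift units now [0.1595 0.3844 0.0062] after turn [-0.1237 -0.3973  0.0099]
```

```bash
python3 -m creep '[[[0.025,0.06,0,0,0,0,1],[0.026,0.064,0,0,0,0,1],[0.026,0.064,0,0,0,0,1],[0.026,0.064,0,0,0,0,1],[0.026,0.064,0,0,0,0,1],[0.025,0.06,0,0,0,0,1],[0,0,0,0,0,1,1],[0,0,0,0,0,1,1],[0,0,0,0,0,1,1],[0,0,0,0,0,1,1],[0,0,0,0,0,1,1],[0,0,0,0,0,1,1],[0,0,0,0,0,1,1],[0,0,0,0,0,1,1],[0,0,0,0,0,1,1],[0,0,0,0,0,1,1],[0,0,0,0,0,1,1],[0,0,0,0,0,1,1]]]'
python3 -m creep '[[[0,0,0,0,0,1,1],[0,0,0,0,0,1,1],[0,0,0,0,0,1,1],[0,0,0,0,0,1,1],[0,0,0,0,0,1,1],[0,0,0,0,0,1,1],[0,0,0,0,0,1,1],[0,0,0,0,0,1,1],[0,0,0,0,0,1,1],[0,0,0,0,0,0.85,1],[0,0,0,0,0,0,1],[0,0,0,0,0,0,1]]]'
python3 - <<'E'
from go import *
s=snapshot('scene'); c=cloud(s); im=s['img']; cv2.imwrite('pics/scene5.png',im)
for nm,cx,cy,r,zl,zh in [('scraper block',517,-350,55,22,36),('scr tab',517,-350,40,72,88),('sled tab',445,-160,40,58,72),('disc',544,-156,35,22,34),('case',771,-191,90,34,46)]:
    m=(np.hypot(c[...,0]-cx,c[...,1]-cy)<r)&(c[...,2]>zl)&(c[...,2]<zh)
    if m.sum()>5:
        k=cv2.minAreaRect(c[m][:,:2].astype(np.float32)); print(nm,m.sum(),np.round(k[0],1),np.round(k[1],1),round(k[2],1))
need(444.5,-160.5,60,-86)
cv2.imwrite('pics/v5.png',cv2.resize(im[150:290,110:310],(600,420),interpolation=cv2.INTER_CUBIC))
E
```

```text
time_s: 20.7
eef_pos: [443.9, -161.8, 158.5]
orientation: [0.752, 0.659, -0.0, -0.001]
contact_force: [0.8, -0.2, -0.5]
gripper_width: 85.2
gripper_force: 0.0
time_s: 21.9
eef_pos: [444.0, -161.9, 158.8]
orientation: [0.999, 0.036, -0.0, -0.0]
contact_force: [0.3, 0.1, 1.1]
gripper_width: 85.6
gripper_force: 0.0
scraper block 378 [ 518.6 -352.1] [60.2 74.7] 88.4
scr tab 127 [ 517.4 -353.1] [21.  45.9] 88.2
sled tab 62 [ 443.1 -162.6] [30.  17.6] 4.1
disc 125 [ 544.7 -156.2] [33.6 32.8] 76.0
case 1705 [ 772.  -191.8] [ 87.7 119.7] 14.8
now [ 444.1 -161.9  158.9] ang -85.9 tilt [-0.001 -0.   ] d [  0.4   1.4 -98.9]
turn az units 0.01
shift units now [ 0.001  -0.0027  0.1978] after turn [ 0.0009 -0.0028  0.1978]
```

View pics/v5.png

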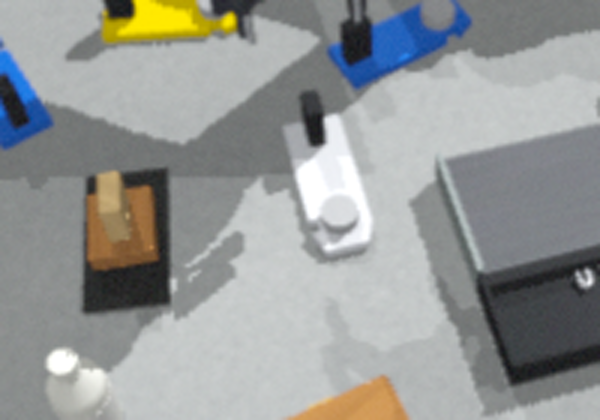

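```bash
python3 -m creep '[[[0,0,0.05,0,0,0,1],[0,0,0.06,0,0,0,1],[0,0,0.06,0,0,0,1],[0,0,0.05,0,0,0,1],[0,0,0.03,0,0,0,1],[0,0,0.015,0,0,0,1],[0,0,0,0,0,0,-1],[0,0,0,0,0,0,-1],[0,0,0,0,0,0,-1],[0,0,0,0,0,0,-1],[0,0,0,0,0,0,-1],[0,0,0,0,0,0,-1],[0,0,0,0,0,0,-1],[0,0,0,0,0,0,-1]]]' 80
python3 -m creep '[[[0,0,-0.03,0,0,0,-1],[0,0,-0.05,0,0,0,-1],[0,0,-0.06,0,0,0,-1],[0,0,-0.06,0,0,0,-1],[0,0,0,0,0,-1,-1],[0,0,0,0,0,-1,-1],[0,0,0,0,0,-1,-1],[0,0,0,0,0,-1,-1],[0,0,0,0,0,-1,-1],[0,0,0,0,0,-1,-1],[0,0,0,0,0,-1,-1],[0,0,0,0,0,-1,-1],[0,0,0,0,0,-1,-1],[0,0,0,0,0,-1,-1],[0,0,0,0,0,-1,-1],[0,0,0,0,0,-0.25,-1],[0,0,0,0,0,0,-1]]]'
python3 - <<'E'
from go import *
v=np.load('tester.npy'); print(v); p=T(v,[(0,-45,0)])[0]; need(p[0],p[1],130,4)
E
```

```text
time_s: 23.35
eef_pos: [444.9, -162.3, 27.7]
orientation: [0.999, 0.035, 0.001, 0.0]
contact_force: [0.0, 1.4, 7.1]
gripper_width: 17.0
gripper_force: 79.3
time_s: 25.05
eef_pos: [443.7, -161.7, 126.0]
orientation: [0.682, 0.731, -0.0, -0.001]
contact_force: [-0.0, -0.4, -2.5]
gripper_width: 17.2
gripper_force: 78.1
[5.658e+02 6.120e+01 7.000e-02]
now [ 443.7 -161.7  126. ] ang 4.0 tilt [ 0.001 -0.001] d [125.3 178.    4. ]
turn az units -0.006
shift units now [ 0.3379  0.2745 -0.0082] after turn [ 0.3377  0.2747 -0.008 ]
```

```bash
python3 -m creep '[[[0.04,0.03,0,0,0,0,-1],[0.05,0.04,0,0,0,0,-1],[0.05,0.04,0,0,0,0,-1],[0.05,0.04,0,0,0,0,-1],[0.05,0.04,0,0,0,0,-1],[0.05,0.04,0,0,0,0,-1],[0.048,0.0445,0,0,0,0,-1],[0,0,0.05,0,0,0,-1],[0,0,0.05,0,0,0,-1],[0,0,0,0,0,0,-1],[0,0,0,0,0,0,-1]]]'
python3 - <<'E'
from go import *
s=snapshot('scene'); c=cloud(s); im=s['img']; cv2.imwrite('pics/scene6.png',im)
v,f=tester(c) if 0 else (np.load('tester.npy'),0)
q=Ti(v,c.reshape(-1,3)).reshape(c.shape)
o,M=pose(); e=Ti(v,[o['eef_pos']])[0]; print('TCP tester',e.round(1))
zb=e[2]-26
m=(abs(q[...,2]-(zb+28))<3)&(np.hypot(q[...,0]-e[0],q[...,1]-e[1]-100)<40)
k=cv2.minAreaRect(q[m][:,:2].astype(np.float32)); print('disc',m.sum(),np.round(k[0],1),np.round(k[1],1))
for y in (150,160,170,180):
    a=(abs(q[...,1]-y)<3)&(abs(q[...,2]-50)<4)&(abs(q[...,0])<60); x=q[a][:,0]
    print(y,'lip -x',np.percentile(x[x<0],[3,97]).round(1) if (x<0).any() else 0,'+x',np.percentile(x[x>0],[3,97]).round(1) if (x>0).any() else 0)
m=(abs(q[...,2]-(zb+12))<3)&(abs(q[...,1]-e[1]-55)<60)&(abs(q[...,0])<50)
for y in (-30,0,30):
    a=m&(abs(q[...,1]-e[1]-55-y)<4); x=q[a][:,0]; print('sled',y,a.sum(),np.percentile(x,[2,98]).round(1) if a.any() else '')
cv2.imwrite('pics/v6.png',cv2.resize(im[140:280,220:420],(600,420),interpolation=cv2.INTER_CUBIC))
E
```

```text
time_s: 26.15
eef_pos: [569.0, 16.1, 76.3]
orientation: [0.682, 0.731, -0.001, -0.001]
contact_force: [0.0, 0.1, -2.0]
gripper_width: 16.8
gripper_force: 78.7
TCP tester [  1.  -45.6  77.6]
disc 84 [-0.6 51. ] [33.2 33.9]
150 lip -x [-44.5 -24.8] +x [24.3 44. ]
160 lip -x [-44.3 -26.2] +x [26.1 44.1]
170 lip -x [-44.9 -25.7] +x [24.6 44.6]
180 lip -x [-44.3 -25. ] +x [23.3 43.5]
sled -30 23 [ 2.1 27.3]
sled 0 37 [-28.2  25.8]
sled 30 28 [-28.8  25.8]
```

View pics/v6.png

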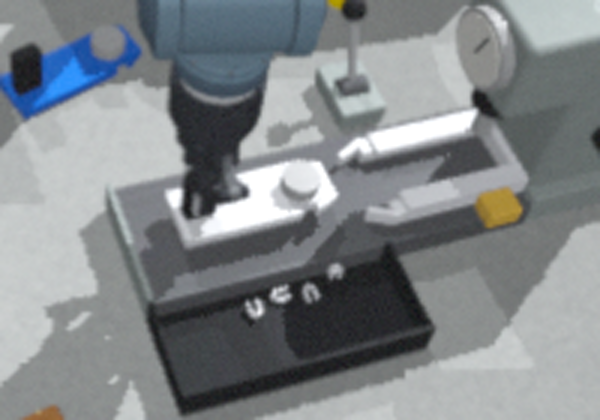

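The sled is held above the plate, nose (330,195) towards the guideway, with the lips symmetric about its axis. Lower it and slide it in.

```bash
python3 -m creep '[[[0,0.0016,0.025,0,0,0,-1],[0,0,0.01,0,0,0,-1],[0,0,0.005,0,0,0,-1],[0,0,0,0,0,0,-1]]]'
python3 -m creep '[[[0.01,0,0,0,0,0,-1],[0.02,0,0,0,0,0,-1],[0.02,0,0,0,0,0,-1],[0.02,0,0,0,0,0,-1],[0.02,0,0,0,0,0,-1],[0.02,0,0,0,0,0,-1],[0.02,0,0,0,0,0,-1],[0.02,0,0,0,0,0,-1]]]'
```

```text
time_s: 26.6
eef_pos: [570.5, 15.9, 57.8]
orientation: [0.682, 0.731, -0.0, -0.0]
contact_force: [-3.9, -0.5, 2.9]
gripper_width: 16.9
gripper_force: 79.6
time_s: 27.4
eef_pos: [565.7, 90.7, 57.7]
orientation: [0.682, 0.731, -0.001, 0.001]
contact_force: [-2.4, -14.4, 10.3]
gripper_width: 17.1
gripper_force: 81.0
```

```bash
python3 -m creep '[[[0,0,-0.0015,0,0,0,-1],[0,0,0,0,0,0,-1],[0,0,0,0,0,0,-1]]]'; python3 -m creep '[[[0.01,0,0,0,0,0,-1],[0.01,0,0,0,0,0,-1],[0.01,0,0,0,0,0,-1]]]'; python3 go.py 556.7 190.9 57
```

```text
time_s: 27.7
eef_pos: [565.2, 92.4, 57.7]
orientation: [0.682, 0.731, 0.001, -0.001]
contact_force: [-0.9, 5.3, 4.3]
gripper_width: 17.0
gripper_force: 79.7
time_s: 28.0
eef_pos: [564.3, 104.8, 57.7]
orientation: [0.682, 0.731, -0.001, 0.001]
contact_force: [-0.9, -6.9, 5.1]
gripper_width: 17.2
gripper_force: 79.9
now [564.3 104.8  57.7] ang 4.0 tilt [-0.002 -0.   ] d [-7.6 86.1 -0.7]
turn az units -0.0
shift units now [ 0.1729 -0.0032  0.0011] after turn [ 0.1729 -0.0032  0.0015]
```

```bash
python3 -m creep '[[[0.015,0,0,0,0,0,-1],[0.015,0,0,0,0,0,-1],[0.015,0,0,0,0,0,-1],[0.015,0,0,0,0,0,-1]]]'; python3 -m creep '[[[0.015,0,0,0,0,0,-1],[0.015,0,0,0,0,0,-1],[0.015,0,0,0,0,0,-1],[0.015,0,0,0,0,0,-1],[0,0,0,0,0,0,-1]]]'; python3 go.py 556.7 190.9 57
```

```text
time_s: 28.4
eef_pos: [562.0, 134.5, 57.7]
orientation: [0.682, 0.731, -0.001, 0.001]
contact_force: [-2.6, -8.1, 6.2]
gripper_width: 17.4
gripper_force: 80.1
time_s: 28.9
eef_pos: [559.6, 165.4, 57.7]
orientation: [0.682, 0.731, -0.001, -0.0]
contact_force: [-3.1, -3.2, 6.7]
gripper_width: 17.3
gripper_force: 80.1
now [559.6 165.4  57.7] ang 3.9 tilt [-0.001 -0.001] d [-2.9 25.5 -0.7]
turn az units -0.0
shift units now [ 0.0513 -0.0023  0.0014] after turn [ 0.0513 -0.0023  0.0014]
```

```bash
python3 -m creep '[[[0.01,0,0,0,0,0,-1],[0.01,0,0,0,0,0,-1],[0.01,0,0,0,0,0,-1],[0.008,0,0,0,0,0,-1]]]' | sed -n '2p;4p'; python3 -m creep '[[[0.004,0,0,0,0,0,-1],[0.004,0,0,0,0,0,-1],[0,0,0,0,0,0,-1]]]'| sed -n '2p;4p'; python3 -m creep '[[[0.004,0,0,0,0,0,-1],[0,0,0,0,0,0,-1]]]' | sed -n '2p;4p'
python3 - <<'E'
from go import *
s=snapshot('scene'); c=cloud(s); im=s['img']; cv2.imwrite('pics/scene7.png',im)
v=np.load('tester.npy'); q=Ti(v,c.reshape(-1,3)).reshape(c.shape); o,M=pose(); print('TCP tester',Ti(v,[o['eef_pos']]).round(1))
m=(abs(q[...,2]-96)<5)&(abs(q[...,0])<15)&(q[...,1]<150)&(q[...,1]>60); print('tabtop',m.sum(),q[m].mean(0).round(1) if m.any() else '')
m=(abs(q[...,2]-42)<4)&(abs(q[...,0])<24)&(q[...,1]<190)&(q[...,1]>60); print('sled y',np.percentile(q[m][:,1],[0,1,5,99]).round(1))
cv2.imwrite('pics/v7.png',cv2.resize(im[140:260,260:440],(720,480),interpolation=cv2.INTER_CUBIC))
E
```

```text
eef_pos: [558.3, 181.3, 57.9]
contact_force: [-4.8, -19.3, 9.9]
eef_pos: [557.8, 186.2, 57.8]
contact_force: [-5.0, -10.7, 9.6]
eef_pos: [557.6, 188.6, 57.8]
contact_force: [-4.6, -9.0, 10.5]
TCP tester [[  0.7 127.7  57.8]]
tabtop 40 [ -1.4 117.4  96.5]
sled y [104.8 105.4 106.1 188.3]
```

View pics/v7.png

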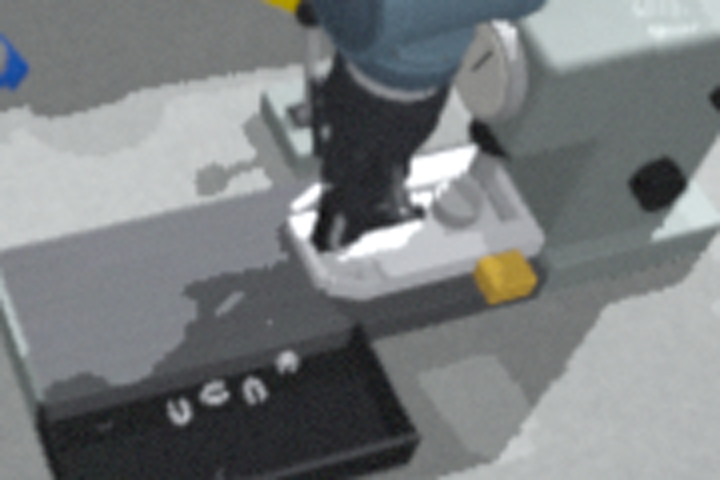

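```bash
python3 - <<'E'
from go import *
v=np.load('tester.npy')
for n in ['scene','top']:
    if n=='scene': im=cv2.imread('pics/scene7.png'); s=snapshot('scene')
    else: s=snapshot('top')
    im=s['img'].astype(int); c=cloud(s); q=Ti(v,c.reshape(-1,3)).reshape(c.shape)
    m=(q[...,1]>120)&(q[...,1]<300)&(q[...,2]>110)&(q[...,0]>-200)&(q[...,0]<80)&(im[...,0]-im[...,2]>25)
    print(n,m.sum())
    for z in range(120,420,40):
        k=m&(abs(q[...,2]-z)<20)
        if k.sum()>3: print(z,k.sum(),'y max',np.percentile(q[k][:,1],98).round(),'x',np.percentile(q[k][:,0],[2,98]).round())
E
python3 -m creep '[[[0.003,0,0,0,0,0,-1],[0,0,0,0,0,0,-1]]]' | sed -n '2p;4p'; python3 -m creep '[[[0.003,0,0,0,0,0,-1],[0,0,0,0,0,0,-1]]]' | sed -n '2p;4p'
```

```text
scene 2603
240 8 y max 130.0 x [35. 38.]
280 109 y max 171.0 x [22. 39.]
320 480 y max 182.0 x [-82.  41.]
360 844 y max 182.0 x [-76.  28.]
400 473 y max 178.0 x [-96. -37.]
top 1504
320 5 y max 139.0 x [-27.  23.]
360 459 y max 183.0 x [-28.  25.]
400 377 y max 181.0 x [-108.  -38.]
eef_pos: [557.5, 190.3, 57.8]
contact_force: [-5.0, -8.1, 9.9]
eef_pos: [557.4, 192.0, 57.8]
contact_force: [-4.7, -7.8, 10.9]
```

```bash
for i in 1; do python3 -m creep '[[[0.003,0,0,0,0,0,-1],[0,0,0,0,0,0,-1]]]' | sed -n '2p;4p'; done; python3 -m creep '[[[0.003,0,0,0,0,0,-1],[0,0,0,0,0,0,-1]]]' | sed -n '2p;4p'
python3 - <<'E'
from go import *
s=snapshot('scene'); c=cloud(s); v=np.load('tester.npy'); q=Ti(v,c.reshape(-1,3)).reshape(c.shape)
m=(abs(q[...,2]-42)<4)&(abs(q[...,0])<24)&(q[...,1]<190)&(q[...,1]>60); print('sled y',np.percentile(q[m][:,1],[0,1,5]).round(1))
o,M=pose(); print('TCP tester',Ti(v,[o['eef_pos']]).round(1),o['contact_force'].round(1))
E
```

```text
eef_pos: [557.3, 193.8, 57.8]
contact_force: [-6.1, -7.6, 9.1]
eef_pos: [557.2, 195.8, 57.8]
contact_force: [-4.8, -4.7, 8.4]
sled y [112.7 113.1 113.9]
TCP tester [[  0.9 134.9  57.8]] [-5.  -3.4  8.8]
```

```bash
python3 -m creep '[[[0.002,0,0,0,0,0,-1],[0,0,0,0,0,0,-1]]]' | sed -n '2p;4p'; python3 -m creep '[[[0.002,0,0,0,0,0,-1],[0,0,0,0,0,0,-1]]]' | sed -n '2p;4p'
python3 -m creep '[[[0.002,0,0,0,0,0,-1],[0,0,0,0,0,0,-1]]]' | sed -n '2p;4p'
```

```text
eef_pos: [557.5, 196.7, 57.8]
contact_force: [-3.3, -5.7, 7.5]
eef_pos: [557.5, 197.4, 57.7]
contact_force: [-3.0, -6.6, 7.3]
eef_pos: [557.5, 197.8, 57.8]
contact_force: [-2.9, -8.9, 7.4]
```

```bash
python3 -m creep '[[[0.003,0,0,0,0,0,-1],[0,0,0,0,0,0,-1]]]' | sed -n '2p;4p'; python3 -m creep '[[[0.003,0,0,0,0,0,-1],[0,0,0,0,0,0,-1]]]' | sed -n '2p;4p'
python3 - <<'E'
from go import *
for n in ['scene','top']:
    s=snapshot(n); c=cloud(s); v=np.load('tester.npy'); q=Ti(v,c.reshape(-1,3)).reshape(c.shape)
    m=(abs(q[...,2]-42)<4)&(abs(q[...,0])<24)&(q[...,1]<190)&(q[...,1]>60); print('sled y',np.percentile(q[m][:,1],[0,1,5]).round(1) if m.any() else '')
    m=(abs(q[...,2]-50)<3)&(abs(q[...,0])<50)&(q[...,1]>250)&(q[...,1]<285); print('end',m.sum(),np.percentile(q[m][:,1],[2,98]).round(1) if m.any() else '')
    m=(abs(q[...,2]-58)<3)&(abs(q[...,0])<22)&(q[...,1]>200)&(q[...,1]<260); print('disc',m.sum(),q[m].mean(0).round(1),q[m][:,1].max() if m.any() else '')
    if n=='scene': cv2.imwrite('pics/v8.png',cv2.resize(s['img'][170:250,300:420],(720,480),interpolation=cv2.INTER_CUBIC))
E
```

```text
eef_pos: [557.5, 198.2, 57.8]
contact_force: [-3.4, -14.4, 8.0]
eef_pos: [557.5, 198.5, 58.0]
contact_force: [-3.2, -19.7, 10.4]
sled y [114.9 115.5 116.9]
end 110 [250.9 277.3]
disc 90 [  0.9 234.3  58.9] 254.03815049215308
sled y [116.4 116.4 116.5]
end 0 
disc 0 [nan nan nan] <stdin>:6: RuntimeWarning: Mean of empty slice.
  ret = um.true_divide(
```

View pics/v8.png

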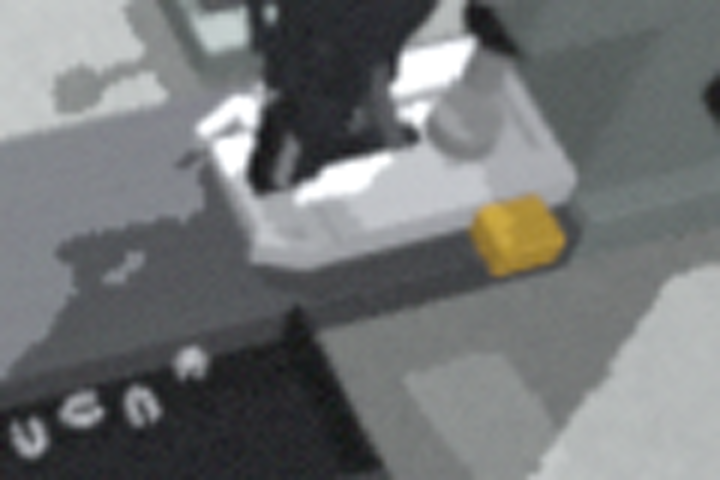

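```bash
python3 -m creep '[[[-0.004,0,0,0,0,0,-1],[0,0,0,0,0,0,0.2],[0,0,0,0,0,0,0.2],[0,0,0,0,0,0,0.2],[0,0,0,0,0,0,0.2],[0,0,0,0,0,0,0.2],[-0.01,0,-0.02,0,0,0,0.2],[-0.01,0,-0.05,0,0,0,0.2],[-0.02,0,-0.06,0,0,0,0.2],[-0.03,0,-0.06,0,0,0,0.2],[-0.06,-0.02,0,0,0,0,0.2],[-0.06,-0.06,0,0,0,0,-1],[-0.06,-0.06,0,0,0,0,-1],[0,-0.06,0,0,0,0,-1],[0,-0.06,0,0,0,0,-1],[0,-0.06,0,0,0,0,-1],[0,-0.06,0,0,0,0,-1],[0,0,0,0,0,0,-1]]]'
python3 - <<'E'
from go import *
for n in ['scene','top']:
    s=snapshot(n); c=cloud(s); v=np.load('tester.npy') if n=='scene' else np.array([567.9,64.5,.07]); q=Ti(v,c.reshape(-1,3)).reshape(c.shape)
    m=(abs(q[...,2]-96)<5)&(abs(q[...,0])<25)&(abs(q[...,1]-130)<40); print(n,'tabtop',m.sum(),q[m].mean(0).round(1) if m.any() else '')
    m=(abs(q[...,2]-42)<4)&(abs(q[...,0])<24)&(q[...,1]<190)&(q[...,1]>60); print('sled y',np.percentile(q[m][:,1],[0,1,5]).round(1) if m.any() else '')
    m=(abs(q[...,2]-58)<3)&(abs(q[...,0])<22)&(q[...,1]>200)&(q[...,1]<260); print('disc',m.sum(),q[m].mean(0).round(1) if m.any() else '')
    m=(q[...,2]>85)&(q[...,2]<125)&(abs(q[...,1]-168)<25)&(q[...,0]<-100)&(q[...,0]>-210); print('knob',m.sum(),q[m].mean(0).round(1) if m.any() else '')
    m=(abs(q[...,2]-25)<3)&(abs(q[...,1]-168)<50)&(q[...,0]<-80)&(q[...,0]>-210); print('block', q[m].min(0).round(),q[m].max(0).round())
    if n=='scene': im=s['img']; cv2.imwrite('pics/v9.png',cv2.resize(im[110:260,270:450],(720,600),interpolation=cv2.INTER_CUBIC))
need(*T(np.load('tester.npy'),[(-215,165,95)])[0],4)
E
```

```text
time_s: 33.7
eef_pos: [374.1, 62.8, 152.3]
orientation: [0.682, 0.731, -0.0, -0.0]
contact_force: [1.0, 0.3, -0.0]
gripper_width: 0.1
gripper_force: 0.0
scene tabtop 57 [  2.1 133.5  96.5]
sled y [114.4 115.2 115.8]
disc 87 [  0.9 234.   58.9]
knob 78 [-152.1  167.   108.2]
block [-161.  143.   22.] [-90. 195.  28.]
top tabtop 61 [ -2.8 133.6  96.3]
sled y [112.6 113.1 115.2]
disc 27 [ -7.8 224.5  58. ]
knob 70 [-162.3  166.6  113.7]
block [-163.  144.   22.] [-94. 192.  28.]
now [377.1  62.6 153.4] ang 3.9 tilt [-0.001  0.003] d [-37.3 148.1 -58.4]
turn az units -0.007
shift units now [ 0.3008 -0.0544  0.1165] after turn [ 0.3008 -0.0538  0.1168]
```

View pics/v9.png

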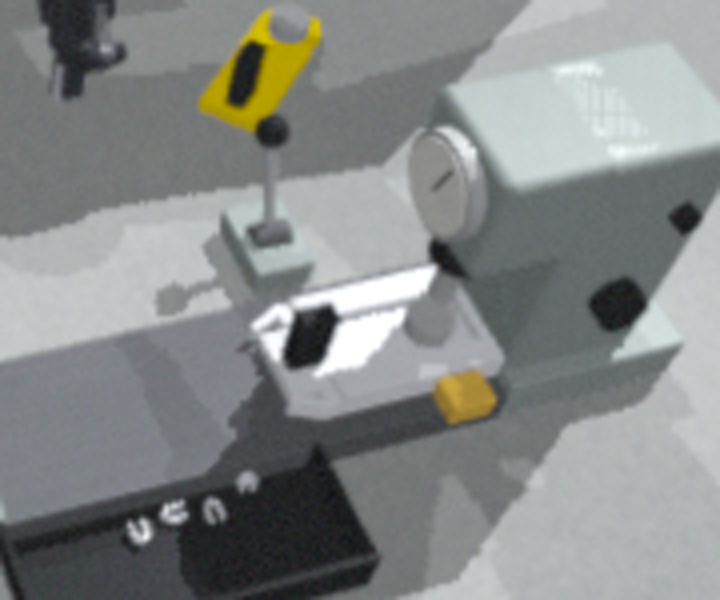

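Sled sits fully home: tab at (310,335), disc under the spindle, clear of the fingers. Lever knob is at (272,130), leaning to the robot. Next, the lever.

```bash
python3 -m creep '[[[0.03,-0.02,0,0,0,0,-1],[0.05,-0.034,0,0,0,0,-1],[0.06,0,0,0,0,0,-1],[0.06,0,0,0,0,0,-1],[0.06,0,0,0,0,0,-1],[0.047,0,0,0,0,0,-1],[0,0,0.05,0,0,0,-1],[0,0,0.05,0,0,0,-1],[0,0,0.032,0,0,0,-1],[0,0,0,0,0,0,-1]]]'
python3 -m creep '[[[0,0.02,0,0,0,0,-1],[0,0.02,0,0,0,0,-1],[0,0.02,0,0,0,0,-1],[0,0.02,0,0,0,0,-1],[0,0.02,0,0,0,0,-1],[0,0.02,0,0,0,0,-1],[0,0.02,0,0,0,0,-1],[0,0.02,0,0,0,0,-1]]]'
python3 - <<'E'
from go import *
v=np.load('tester.npy'); o,M=pose(); print(Ti(v,[o['eef_pos']]).round(1))
s=snapshot('scene'); c=cloud(s); q=Ti(v,c.reshape(-1,3)).reshape(c.shape); im=s['img']
m=(q[...,2]>85)&(q[...,2]<128)&(abs(q[...,1]-168)<16)&(q[...,0]<-60)&(q[...,0]>-210)&(im.max(-1)<70); print('dark',m.sum(),np.percentile(q[m][:,0],[2,50,98]).round())
E
```

```text
time_s: 34.8
eef_pos: [338.4, 213.9, 84.8]
orientation: [0.682, 0.731, -0.002, -0.001]
contact_force: [0.2, 0.4, -0.5]
gripper_width: 0.1
gripper_force: 0.0
time_s: 35.6
eef_pos: [419.8, 219.6, 86.5]
orientation: [0.682, 0.731, 0.0, 0.0]
contact_force: [-1.1, 0.1, -0.6]
gripper_width: 0.3
gripper_force: 0.4
[[-134.5  168.3   86.5]]
dark 61 [-126. -106.  -94.]
```

```bash
python3 -m creep '[[[0,0.012,0,0,0,0,-1],[0,0.012,0,0,0,0,-1],[0,0.01,0,0,0,0,-1],[0,0,0,0,0,0,-1]]]'| sed -n '2p;4p'; python3 -m creep '[[[0,0.006,0,0,0,0,-1],[0,0,0,0,0,0,-1]]]'| sed -n '2p;4p';  python3 -m creep '[[[0,0.006,0,0,0,0,-1],[0,0,0,0,0,0,-1]]]'| sed -n '2p;4p'
```

```text
eef_pos: [436.5, 220.8, 86.6]
contact_force: [-1.1, 0.0, 0.3]
eef_pos: [439.1, 221.0, 86.6]
contact_force: [0.6, -0.3, -0.1]
eef_pos: [442.1, 221.2, 86.6]
contact_force: [-0.1, 0.4, 0.1]
```

```bash
python3 -m creep '[[[0,0.006,0,0,0,0,-1],[0,0,0,0,0,0,-1]]]'| sed -n '2p;4p'; python3 -m creep '[[[0,0.006,0,0,0,0,-1],[0,0,0,0,0,0,-1]]]'| sed -n '2p;4p'
python3 - <<'E'
from go import *
v=np.load('tester.npy'); o,M=pose(); print(Ti(v,[o['eef_pos']]).round(1))
s=snapshot('scene'); im=s['img']; cv2.imwrite('pics/v10.png',cv2.resize(im[100:240,290:430],(600,600),interpolation=cv2.INTER_CUBIC))
E
```

```text
eef_pos: [445.2, 221.4, 86.6]
contact_force: [-0.1, -0.1, -1.2]
eef_pos: [446.1, 221.5, 86.2]
contact_force: [-9.2, -2.0, 5.9]
[[-108.2  168.3   86.2]]
```

View pics/v10.png

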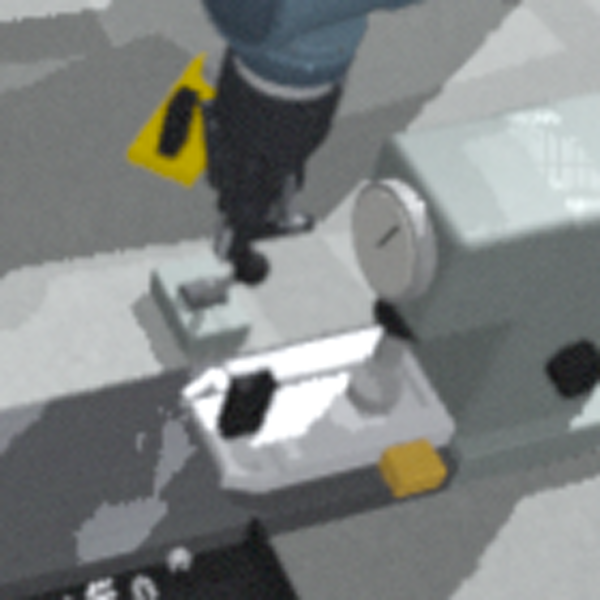

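The lever is over, knob at (250,265), with force rising at its stop. One nudge more, then retreat and check everything.

```bash
python3 -m creep '[[[0,0.003,0,0,0,0,-1],[0,0,0,0,0,0,-1]]]'| sed -n '2p;4p'; python3 -m creep '[[[0,-0.02,0,0,0,0,-1],[0,-0.05,0,0,0,0,-1],[0,-0.05,-0.02,0,0,0,-1],[0,-0.02,-0.06,0,0,0,-1],[0,0,-0.06,0,0,0,-1],[0,0,-0.06,0,0,0,-1],[-0.06,0,0,0,0,0,-1],[-0.06,0,0,0,0,0,-1],[0,0,0,0,0,0,-1],[0,0,0,0,0,0,-1]]]'| sed -n '1,2p;4p'
python3 - <<'E'
from go import *
v=np.load('tester.npy')
a={}
for n in ['scene','top']:
    s=snapshot(n); c=cloud(s); a[n]=s['img']; vv=v if n=='scene' else np.array([567.9,64.5,.07]); q=Ti(vv,c.reshape(-1,3)).reshape(c.shape); im=s['img']
    m=(q[...,2]>80)&(q[...,2]<125)&(abs(q[...,1]-168)<20)&(q[...,0]<-55)&(q[...,0]>-210)&(im.max(-1)<70); print(n,'knob',m.sum(),q[m].mean(0).round(1) if m.any() else '')
    m=(abs(q[...,2]-96)<5)&(abs(q[...,0])<25)&(abs(q[...,1]-130)<40); print('tabtop',q[m].mean(0).round(1) if m.any() else '')
    for nm,zl,zh in [('scraper block',22,36),('tab',72,88)]:
        m=(np.hypot(c[...,0]-517,c[...,1]+350)<70)&(c[...,2]>zl)&(c[...,2]<zh)
        if m.sum()>5:
            k=cv2.minAreaRect(c[m][:,:2].astype(np.float32)); print(nm,m.sum(),np.round(k[0],1),np.round(k[1],1),round(k[2],1))
cv2.imwrite('pics/v11.png',np.hstack([cv2.resize(a['scene'][100:350,100:430],(480,364)),cv2.resize(a['top'][120:250,260:400],(310,364))[:, :]]))
E
```

```text
eef_pos: [446.4, 221.5, 86.1]
contact_force: [-12.1, -1.2, 10.7]
time_s: 38.1
eef_pos: [384.0, 156.8, 186.7]
contact_force: [-0.3, 0.0, 0.9]
scene knob 40 [-77.4 165.1 108.3]
tabtop [  2.  133.3  95.9]
scraper block 269 [ 519.5 -392.7] [51.4 74.6] 86.7
tab 133 [ 519.7 -403.2] [21.4 45.3] 88.1
top knob 29 [-80.4 166.9 110. ]
tabtop [ -2.8 133.5  96.1]
scraper block 242 [ 518.7 -390.4] [53.4 73.1] 87.8
tab 105 [ 518.3 -400.7] [21.7 43.7] 86.7
```

View pics/v11.png

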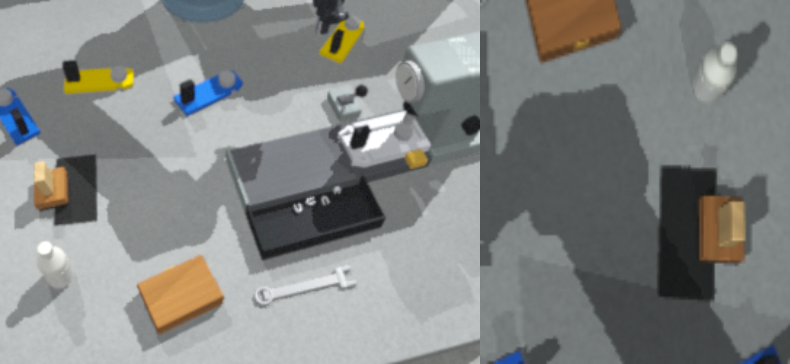

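Knob is now over at tester x≈-78 (pic (362,90)), the sled is home, and the chips are in the tray. The scraper has been knocked about 50 mm sideways, half off its pad (scene (50,187), top (722,230)), so mend that.

```bash
python3 -m creep '[[[-0.03,0.005,0,0,0,0,1],[-0.063,0.0105,0,0,0,0,1],[-0.063,0.0105,0,0,0,0,1],[-0.063,0.0105,0,0,0,0,1],[-0.063,0.0105,0,0,0,0,1],[-0.063,0.0105,0,0,0,0,1],[-0.063,0.0105,0,0,0,0,1],[-0.063,0.0105,0,0,0,0,1],[-0.063,0.0105,0,0,0,0,1],[-0.063,0.0105,0,0,0,0,1],[-0.063,0.0105,0,0,0,0,1],[-0.063,0.0105,0,0,0,0,1],[-0.063,0.0105,0,0,0,0,1],[-0.063,0.0105,0,0,0,0,1],[-0.063,0.0105,0,0,0,0,1],[-0.063,0.0105,0,0,0,0,1],[-0.063,0.0105,0,0,0,0,1],[-0.063,0.0105,0,0,0,0,1],[-0.033,0.007,0,0,0,0,1]]]' | sed -n '1,2p'
python3 -m creep '[[[0,0,0,0,0,-1,1],[0,0,0,0,0,-1,1],[0,0,0,0,0,-1,1],[0,0,0,0,0,-1,1],[0,0,0,0,0,-1,1],[0,0,0,0,0,-1,1],[0,0,0,0,0,-1,1],[0,0,0,0,0,-1,1],[0,0,0,0,0,-1,1],[0,0,0,0,0,-1,1],[0,0,0,0,0,-0.5,1],[0,0,0,0,0,0,1],[0,0,0,0,0,0,1]]]' | sed -n '1,2p'
python3 - <<'E'
from go import *
s=snapshot('scene'); c=cloud(s)
m=(np.hypot(c[...,0]-518,c[...,1]+402)<60)&(c[...,2]>10)&(c[...,2]<90)
t=c[m]; tab=t[t[:,2]>70]; blk=t[(t[:,2]>20)&(t[:,2]<42)]
for nm,p in [('tab',tab),('blk',blk)]:
    k=cv2.minAreaRect(p[:,:2].astype(np.float32)); A=np.c_[p[:,0]-518,p[:,1]+402,np.ones(len(p))]; f=np.linalg.lstsq(A,p[:,2],rcond=None)[0]; print(nm,len(p),np.round(k[0],1),np.round(k[1],1),round(k[2],1),'plane',f.round(3),p[:,1].min().round(),p[:,1].max().round())
need(518.6,-401,43.5,88)
E
```

```text
time_s: 40.1
eef_pos: [519.0, -403.4, 185.9]
time_s: 41.4
eef_pos: [518.5, -401.4, 186.1]
tab 136 [ 519.2 -403.1] [21.8 44.7] 89.5 plane [-5.9000e-02 -1.8000e-02  7.8271e+01] -414.0 -392.0
blk 367 [ 519.9 -397. ] [60.2 75. ] 89.0 plane [-0.045  0.071 29.99 ] -428.0 -367.0
now [ 518.4 -401.6  186.2] ang 87.9 tilt [0. 0.] d [   0.2    0.6 -142.7]
turn az units -0.008
shift units now [-0.0005  0.001   0.2854] after turn [-0.0004  0.0011  0.2854]
```

```bash
python3 -m creep '[[[0,0,0.05,0,0,0,1],[0,0,0.06,0,0,0,1],[0,0,0.06,0,0,0,1],[0,0,0.06,0,0,0,1],[0,0,0.04,0,0,0,1],[0,0,0.015,0,0,0,1],[0,0,0,0,0,0,-1],[0,0,0,0,0,0,-1],[0,0,0,0,0,0,-1],[0,0,0,0,0,0,-1],[0,0,0,0,0,0,-1],[0,0,0,0,0,0,-1],[0,0,0,0,0,0,-1],[0,0,0,0,0,0,-1]]]' 80
python3 -m creep '[[[0,0,-0.02,0,0,0,-1],[0,0,-0.04,0,0,0,-1],[0,0.025,-0.02,0,0,0,-1],[0,0.04,0,0,0,0,-1],[0,0.035,0,0,0,0,-1],[0,0,0,0,0,0,-1],[0,0,0,0,0,0,-1]]]'
python3 - <<'E'
from go import *
s=snapshot('scene'); c=cloud(s); o,M=pose(); e=o['eef_pos']
m=(np.hypot(c[...,0]-e[0],c[...,1]-e[1])<60)&(abs(c[...,2]-(e[2]-14))<8)
p=c[m]; k=cv2.minAreaRect(p[:,:2].astype(np.float32)); A=np.c_[p[:,0]-e[0],p[:,1]-e[1],np.ones(len(p))]; f=np.linalg.lstsq(A,p[:,2],rcond=None)[0]
print(len(p),np.round(k[0],1),np.round(k[1],1),round(k[2],1),'plane',f.round(3),'median z',np.median(p[:,2]).round(1))
need(517,-350,43.5,88)
E
```

```text
time_s: 42.85
eef_pos: [518.7, -402.6, 45.4]
orientation: [0.018, 1.0, -0.001, 0.001]
contact_force: [0.7, 0.9, 6.0]
gripper_width: 18.7
gripper_force: 79.3
time_s: 43.55
eef_pos: [519.4, -351.0, 83.4]
orientation: [0.017, 1.0, 0.0, -0.001]
contact_force: [0.5, 0.1, -2.5]
gripper_width: 19.0
gripper_force: 78.6
316 [ 521.2 -350.8] [59.7 70.8] 89.3 plane [-1.5000e-02  1.0000e-03  6.8659e+01] median z 68.6
now [ 519.5 -351.7   83.7] ang 88.0 tilt [0.001 0.   ] d [ -2.5   1.7 -40.2]
turn az units -0.002
shift units now [0.0051 0.0032 0.0804] after turn [0.0051 0.0033 0.0804]
```

```bash
python3 -m creep '[[[0.005,0.001,0.03,0,0,0,-1],[0,0,0.03,0,0,0,-1],[0,0,0.012,0,0,0,-1],[0,0,0,0,0,0,-1]]]'| sed -n '2p;4p'; python3 -m creep '[[[0,0,0.002,0,0,0,-1],[0,0,0,0,0,0,-1]]]'| sed -n '2p;4p'; python3 -m creep '[[[0,0,0.002,0,0,0,-1],[0,0,0,0,0,0,-1]]]'| sed -n '2p;4p'
```

```text
eef_pos: [516.5, -351.3, 46.6]
contact_force: [0.4, 0.0, -3.0]
eef_pos: [516.9, -351.4, 46.3]
contact_force: [0.4, -0.4, -2.8]
eef_pos: [517.2, -351.5, 45.9]
contact_force: [1.0, -0.0, -3.0]
```

```bash
python3 -m creep '[[[0,0,0.002,0,0,0,-1],[0,0,0,0,0,0,-1]]]'| sed -n '2p;4p'; python3 -m creep '[[[0,0,0.002,0,0,0,-1],[0,0,0,0,0,0,-1]]]'| sed -n '2p;4p'; python3 -m creep '[[[0,0,0.002,0,0,0,-1],[0,0,0,0,0,0,-1]]]'| sed -n '2p;4p'
```

```text
eef_pos: [517.3, -351.5, 45.7]
contact_force: [-1.5, 1.8, 3.4]
eef_pos: [517.3, -351.5, 45.6]
contact_force: [-5.4, 4.1, 9.1]
eef_pos: [517.4, -351.6, 45.7]
contact_force: [-7.7, 6.4, 14.8]
```

Contact with the pad. Release, retreat, check.

```bash
python3 -m creep '[[[0,0,-0.004,0,0,0,-1],[0,0,0,0,0,0,1],[0,0,0,0,0,0,1],[0,0,0,0,0,0,1],[0,0,0,0,0,0,1],[0,0,0,0,0,0,1],[0,0,0,0,0,0,1],[0,0,-0.05,0,0,0,1],[0,0,-0.06,0,0,0,1],[0,0,-0.06,0,0,0,1],[0,0,-0.06,0,0,0,1],[0.06,0.06,-0.04,0,0,0,1],[0.06,0.06,0,0,0,0,1],[0.06,0.06,0,0,0,0,1],[0.04,0.06,0,0,0,0,1],[0,0.06,0,0,0,0,1],[0,0,0,0,0,0,1],[0,0,0,0,0,0,1],[0,0,0,0,0,0,1],[0,0,0,0,0,0,1]]]'| sed -n '1,2p;4p'
python3 - <<'E'
from go import *
v=np.load('tester.npy'); a={}
for n in ['scene','top']:
    s=snapshot(n); c=cloud(s); a[n]=im=s['img']; vv=v if n=='scene' else np.array([567.9,64.5,.07]); q=Ti(vv,c.reshape(-1,3)).reshape(c.shape)
    for nm,zl,zh in [('scraper block',22,36),('tab',72,88)]:
        m=(np.hypot(c[...,0]-517,c[...,1]+350)<60)&(c[...,2]>zl)&(c[...,2]<zh)
        if m.sum()>5:
            k=cv2.minAreaRect(c[m][:,:2].astype(np.float32)); print(n,nm,m.sum(),np.round(k[0],1),np.round(k[1],1),round(k[2],1))
    m=(abs(q[...,2]-96)<5)&(abs(q[...,0])<25)&(abs(q[...,1]-130)<40); print('tabtop',q[m].mean(0).round(1) if m.any() else '')
cv2.imwrite('pics/v12.png',np.hstack([cv2.resize(a['scene'][100:350,100:430],(480,364)),cv2.resize(a['top'][120:250,260:400],(310,364))]))
E
```

```text
time_s: 47.0
eef_pos: [412.8, -198.5, 180.1]
contact_force: [1.1, 0.2, 0.1]
scene scraper block 372 [ 519.1 -352.3] [60.9 73.1] 88.1
scene tab 128 [ 519. -353.] [20.8 44.3] 88.3
tabtop [  2.2 133.3  96.4]
top scraper block 287 [ 517.1 -348.7] [59.7 73.5] 87.5
top tab 107 [ 515.7 -349.2] [20.6 42.7] 87.2
tabtop [ -2.3 133.6  95.9]
```

View pics/v12.png

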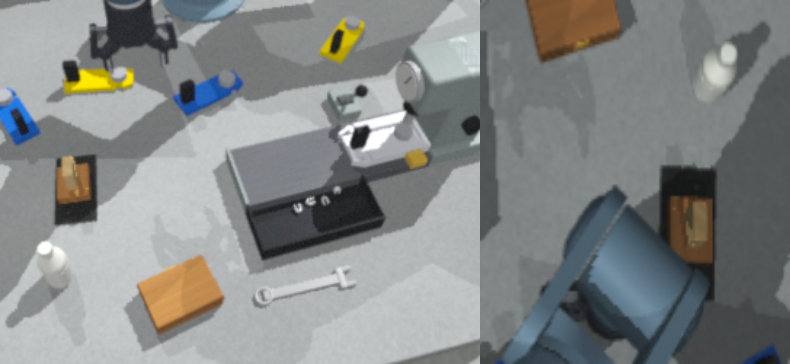

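Scraper stands in the middle of its pad again (scene (73,183)). The sled is home, the lever is over, and the chips are in the tray. Handing in.

```bash
python3 -c "
from workcell import ctrl
print(ctrl.close_job())"
```

```text
the job is handed in; nothing more can be done
None
```

I handed the job in at about 47 s with all four visible chips in the tray, the sled home and the lever fully over; the scraper was knocked off its pad partway through, so I put it back after the lever push. The detent click rests on the force drop, the stop contact and camera positions, because I had no direct reading of the joint.

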